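# Snap the beacon mast into the rover

### The job

Fit the beacon mast to the little rover: first find which of the two blue socket plates drops over the two dowel pins on its deck and seat it flat there. Then take the mast from its holder, squeeze its two red spring buttons flush as you feed it down into the socket, let go, and push it fully home so that both buttons pop out through the socket's windows. Leave the rest of the clutter on the bench where it is.

Things in the scene. Friction and masses are not known exactly. Their poses are not given: they have to be found in the camera images.
- rover_seat (a point): Fixed four-wheeled rover, aluminium deck 200 x 110 mm, its top 50 mm above the bench, red side rails. This point: on the deck's top, midway between two upright brass dowel pins. x along the deck and the line of pins, z up. Pins at x = +40 and -40 mm, y = 0 (80 mm apart), diameter 8 mm, 17 mm tall, the top 7 mm tapered to a point.
- plate_a_c (a point): Loose socket plate A, 220 g: blue plate 110 (x) x 60 (y) x 8 mm, an upright square aluminium socket tube (35 x 35 mm outside) in its middle. Two through holes, 10.5 mm diameter, at x = +40 and -40 mm, y = 0 (80 mm apart). Total height 88 mm; this point is on the tube's axis, 44 mm above the underside. x along the plate's length, z up. Half a turn about z makes no difference.
- plate_b_c (a point): Loose socket plate B: the same size, looks, socket and axes as plate A, but its two holes are at x = +30 and -30 mm (60 mm apart). The point lies as on plate A.
- plate_a_mouth (a point): Centre of plate A's socket mouth, at rim height, 88 mm above the plate's underside; axes as plate A. The bore is 29 x 29 mm, walls 3 mm, 80 mm deep to the plate's top face. The walls facing +y and -y have each a window 16 mm wide, 16 to 36 mm below the rim.
- mast_c (a point): Beacon mast, 116 mm tall, 220 g: steel square tube 26 x 26 mm, black nose tapered to 16 x 16 mm on the lowest 14 mm, round orange head (diameter 26 mm, top 24 mm) with a flat top. Stands upright in a fixed grey holder block (80 x 80 x 40 mm high), lower end 10 mm above the bench. This point: on the axis, 58 mm above the lower end. y through the two buttons, z up. Home: the nose on the plate's top face.
- mast_buttons (a point): Midway between the mast's two red spring buttons, on its axis, 54 mm above its lower end. They stick out 7 mm from the +y and -y faces (40 mm over both), each 10 mm wide, 16 mm tall (8 above, 8 below this point), about 4 N to press flush. Undersides are square: sticking out, they stop on the socket's rim.
- button_l (a joint): Travel of the button on the mast's +y face, m: 0 sticking out fully, 0.007 flush. Pinched flush by the upper half, its lower half can enter the bore, which keeps it in when the fingers open; pushing on with about 10 N slides the mast down until it pops out in a window. The buttons fit either window.
- button_r (a joint): Travel of the button on the mast's -y face, m: 0 sticking out fully, 0.007 flush with the tube
- mug: Bystander: yellow mug, 90 mm across, 80 mm tall; origin at its underside. Leave alone.
- screwdriver: Bystander: red-handled screwdriver, 170 mm long, lying on the bench. Leave alone.
- wheel: Bystander: spare black rubber wheel, 68 mm across, 26 mm thick, lying flat; origin at its underside. Leave alone.
- jar: Bystander: clear jar with a red cap, 60 mm across, 90 mm tall; origin at its underside. Leave alone.
- motor: Bystander: gear motor with a yellow gearbox, 80 mm long, 38 mm high, lying down; origin at its underside. Leave alone.
- battery: Bystander: blue battery pack 100 x 45 x 26 mm; origin at its underside. Leave alone.
Things that resemble listed ones, but are neither listed nor needed, are in the scene too. Leave any orange, purple or turquoise look-alike of the part that bears plate_a_c alone.

How it is judged:
On the way, in this order (a step that is already met when the one before it is completed fails the run):
1. plate A lies flat on the rover's deck, over both dowel pins (z of plate_a_c in the frame of rover_seat between 0.0415 and 0.0465 m and horizontal distance between plate_a_c and rover_seat below 0.004 m and angle between the x axis of plate_a_c and the x axis of rover_seat, either way round below 0.07 rad and angle between plate_a_c's own z axis and vertical below 0.05 rad and contact force between the fingers and plate_a below 0.5 N), for 0.2 s.
2. the mast's buttons are pressed in and have entered the socket's mouth (z of plate_a_c in the frame of rover_seat between 0.0415 and 0.0465 m and horizontal distance between plate_a_c and rover_seat below 0.004 m and angle between the x axis of plate_a_c and the x axis of rover_seat, either way round below 0.07 rad and angle between plate_a_c's own z axis and vertical below 0.05 rad and x of mast_c in the frame of plate_a_c between -0.004 and 0.004 m and y of mast_c in the frame of plate_a_c between -0.004 and 0.004 m and z of mast_c in the frame of plate_a_c below 0.0555 m and value of joint each of button_l, button_r above 0.003 m), for 0.05 s.
At the end, for the whole second after the job is handed in: Plate A flat on the deck over both pins (within 2.5 mm of height, 4 mm and 0.07 rad), the mast fully down in its socket (nose within 2.5 mm of the plate's top face, buttons towards the windows), both buttons sprung out to within 2 mm, everything let go (z of plate_a_c in the frame of rover_seat between 0.0415 and 0.0465 m and horizontal distance between plate_a_c and rover_seat below 0.004 m and angle between the x axis of plate_a_c and the x axis of rover_seat, either way round below 0.07 rad and angle between plate_a_c's own z axis and vertical below 0.05 rad and x of mast_c in the frame of plate_a_c between -0.004 and 0.004 m and y of mast_c in the frame of plate_a_c between -0.004 and 0.004 m and z of mast_c in the frame of plate_a_c between 0.0195 and 0.0245 m and angle between the y axis of mast_c and the y axis of plate_a_c, either way round below 0.12 rad and angle between mast_c's own z axis and vertical below 0.1 rad and value of joint each of button_l, button_r below 0.002 m and contact force between the fingers and anything else below 0.5 N); the robot touches nothing.
It fails at once if a bystander (mug, screwdriver, wheel, jar, motor, battery) is moved by more than 50 mm (distance of any of mug, screwdriver, wheel, jar, motor, battery from where it was at the start of the episode above 0.05 m).
It also fails if it takes over 72 s, if anything falls off the work surface, if the arm or the gripper's body presses on something with over 40 N, if the wrist force passes 120 N, or if a joint passes its speed limit or range.

### The arm

A 6-joint arm with a two-finger parallel gripper is mounted at the origin on the work surface. World frame = base frame: x ahead of the robot, y to its left, z up, the work surface at z = 0. Lengths are in m, angles in rad, forces in N, time in s.
With the tool pointing down it reaches from about 0.325 to 0.775 m from the base axis. Payload 5.5 kg.
Tool frame: the origin (TCP) lies between the finger pads; the fingertips stand 14 mm ahead of it and the grasp point (between the pads) lies 5 mm behind it; z points along the fingers, y is the direction in which the jaws open and shut (so a half turn about z gives the same grasp; the last joint's range is limited). The gripper opens to 88 mm and grips with 3 to 60 N. Pads are 20 mm wide; open, the fingers measure 115 mm over their backs; the gripper's body (75 mm by 178 mm) begins 61 mm behind the grasp point.
Start: joints at [-1.348, 0.091, 1.231, -0, 1.82, -0.057], TCP at [0.166, -0.577, 0.237] pointing down, gripper open.
Joint ranges: [-2.87, 2.87], [-0.86, 2.18], [0.17, 2.46], [-1.51, 4.65], [0.06, 2.69], [-2.65, 2.65]. Speed limits (rad/s): [2.57, 2.57, 3.01, 3.14, 3.14, 3.14].

### API

Orientations are given as a unit quaternion [x, y, z, w].
In Python, from plant import r gives the robot as it stands.
- The arm moves only by the tool apply_moves, never from a script. Its argument "targets" is a list of rows, each an object of numbers: "tx", "ty", "tz": the shift along the tool's x, y, z in m; "yaw": the turn about the tool's z in degrees; "grip": the finger opening in m, from 0 to 0.0878. A call has 1 to 20 rows; each row shifts and turns the pose as measured when the row begins, along the tool's axes as they then stand; what a row does not reach is not made up. A row lasts 1/8 s, in which the tool goes at most 62.5 mm and 10.7 degrees, less where a joint would pass 70% of its speed; a pose out of reach is approached as far as the arm can. A call is refused whole if a number of a shift passes 0.0625 or a number of a turn 10.7, either way. A call with a gripper value outside its range is refused whole. The fingers move at their own pace and stop on an object; "grip_force" is the grip in N (left out, the last holds). Time passes only in rows, so rows that do not move let the fingers close. It gives the time, the measured TCP pose, the force and the opening at its end, in the units of the state.
- r.sense(): the state, without advancing time (a new reading comes with each control period).
- r.grab_frame(name): name is "scene" or "top" or "wrist"; returns the picture (480x640x3 uint8, red, green, blue); there is no depth.
- r.calibration(name): a dict with "fx", "fy", "cx", "cy" (pixels), "cam_to_world" (4x4, takes a point from camera to world coordinates). Camera axes: x right, y up, looking along -z (the intrinsics and any distortion apply to the point x, -y, -z); pixel columns grow to the right and rows downward; lengths in m; the calibration is good to about 2 mm. A picture is of the moment at which its call begins: read the wrist's pose just before it. calibration takes no time and is no camera call; for the wrist camera it gives the pose at the moment of the call.
- r.sign_off(): hands the job in, once; it reports no verdict.
The state is a dict: "clock": time; "joint_positions": joint angles; "dq": joint speeds; "tau": joint torques, N m; "eef_pos": TCP position; "ee_rot": TCP orientation; "force": force on the tool from outside, world axes, zero at the start; "moment": the same for the moment, N m; "opening": finger opening in m.
Only numpy, scipy, OpenCV 4.12 (cv2) and the standard library are available. Lean on these libraries where they do the work, as an engineer would, in place of code of your own. Each camera call takes 0.05 s, during which the arm holds its last target.

## Working session

There is one attempt and no reset: what is moved stays moved. The work goes in short steps, Python scripts to look and compute and a tool call to move; the robot and the scene stay as the last step left them, time stands still between calls to the robot, and variables do not carry over. Pictures are saved under pics/ and viewed, and the job is handed in when it is done.

Besides the shell and the picture viewer there is one more tool, called after ">>>" as name(argument=value, ...) on one line, values as JSON. apply_moves: Moves the arm, as the interface text tells. Its arguments: {"type":"object","properties":{"targets":{"type":"array"},"grip_force":{"type":"number"}},"required":["targets"]}

```bash
ls; mkdir -p pics; python3 - <<'E'
from plant import r
import cv2,numpy as np
print(r.sense())
for n in ["scene","top","wrist"]:
    c=r.calibration(n); print(n,{k:(np.round(v,4).tolist()) for k,v in c.items()})
    cv2.imwrite(f"pics/{n}0.png",r.grab_frame(n)[:,:,::-1])
E
```

```text
pics
{'clock': 0.0, 'joint_positions': array([-1.34769895e+00,  9.18673841e-02,  1.23191618e+00, -3.31384874e-06,
        1.81981660e+00, -5.67085406e-02]), 'dq': array([-0.00034225, -0.0010311 ,  0.00028471, -0.000808  , -0.00011546,
        0.00246545]), 'tau': array([ 3.78532150e-04, -4.46454227e+01, -4.06442392e+01,  6.99307909e-02,
        2.93709710e-02, -1.68780289e-04]), 'eef_pos': array([ 0.16563037, -0.57638805,  0.23548466]), 'ee_rot': array([ 9.90229091e-01,  1.39446549e-01, -8.50111443e-05, -1.00014938e-03]), 'force': array([ 0.3326507 , -0.07333033,  0.34459007]), 'moment': array([-0.02220762, -0.04522008,  0.00202818]), 'opening': 0.08807738907824421}
scene {'fx': 465.8476, 'fy': 465.8476, 'cx': 320.0317, 'cy': 234.7659, 'cam_to_world': [[-0.4729, -0.7303, 0.493, 1.0723], [0.8811, -0.3846, 0.2753, 0.3012], [-0.0114, 0.5646, 0.8253, 0.9496], [0.0, 0.0, 0.0, 1.0]]}
top {'fx': 589.5126, 'fy': 589.5126, 'cx': 323.8461, 'cy': 242.3012, 'cam_to_world': [[0.0299, 0.9944, -0.1015, 0.3615], [-0.9995, 0.0289, -0.0116, -0.0117], [-0.0086, 0.1018, 0.9948, 1.7873], [0.0, 0.0, 0.0, 1.0]]}
wrist {'fx': 362.8452, 'fy': 362.8452, 'cx': 314.1853, 'cy': 243.8422, 'cam_to_world': [[0.2757, 0.9291, 0.2464, 0.2329], [-0.9612, 0.2672, 0.0681, -0.5574], [-0.0025, -0.2556, 0.9668, 0.3846], [0.0, 0.0, 0.0, 1.0]]}
```

View pics/scene0.png

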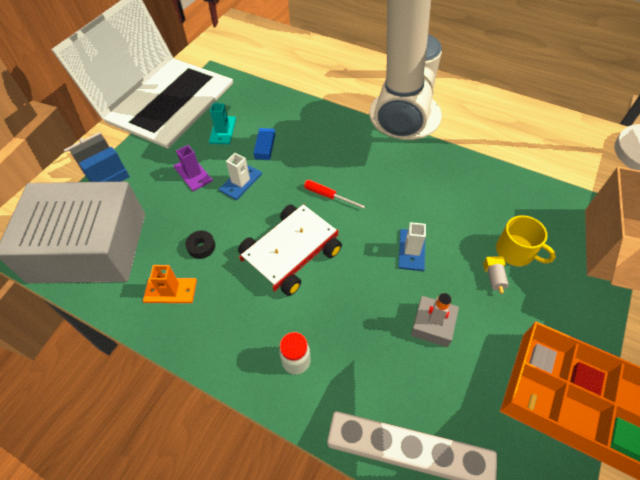

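View pics/top0.png

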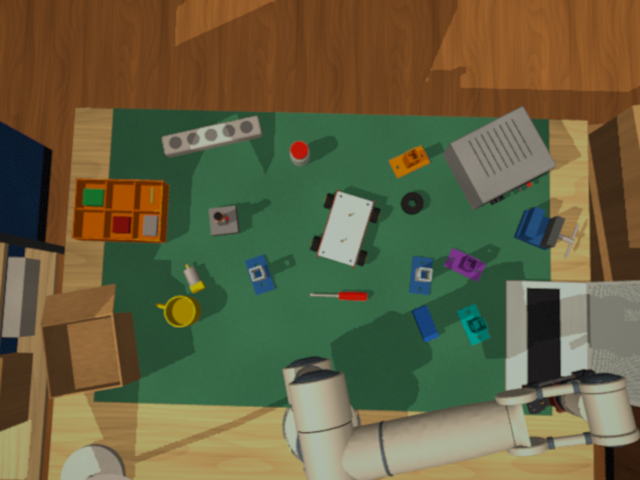

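View pics/wrist0.png

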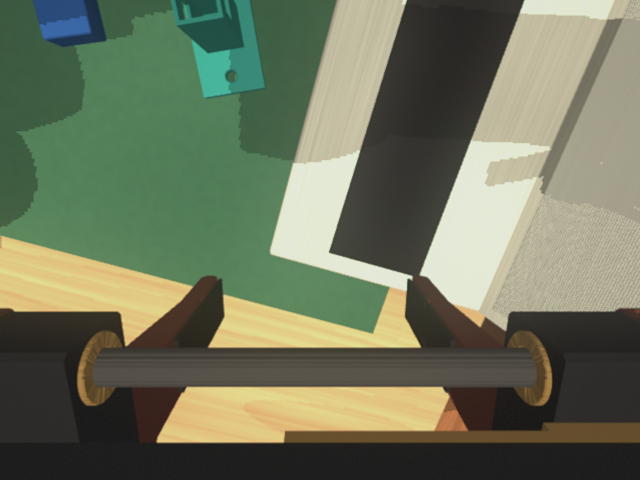

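Two blue plates are visible: top (260,274) / scene (413,245), and top (422,275) / scene (240,175). The orange, purple and turquoise ones are look-alikes. Next I'll enlarge both blue plates to see their hole spacing.

```bash
cat > h.py <<'E'
import numpy as np,cv2
from scipy.spatial.transform import Rotation as R
def ray(c,u,v):
    M=np.array(c["cam_to_world"]); d=np.array([(u-c["cx"])/c["fx"],-(v-c["cy"])/c["fy"],-1.0])
    return M[:3,3],M[:3,:3]@d
def onplane(c,u,v,z):
    o,d=ray(c,u,v); return o+d*(z-o[2])/d[2]
def proj(c,p):
    M=np.array(c["cam_to_world"]); q=M[:3,:3].T@(np.array(p)-M[:3,3]); return np.array([c["cx"]+c["fx"]*q[0]/-q[2],c["cy"]+c["fy"]*q[1]/q[2]])
def two(c1,p1,c2,p2):
    o1,d1=ray(c1,*p1);o2,d2=ray(c2,*p2);A=np.stack([d1,-d2],1);t=np.linalg.lstsq(A,o2-o1,rcond=None)[0]
    a=o1+t[0]*d1;b=o2+t[1]*d2;return (a+b)/2,np.linalg.norm(a-b)
def crop(im,x,y,w,h,s): return cv2.resize(im[y:y+h,x:x+w],None,fx=s,fy=s,interpolation=cv2.INTER_CUBIC)
E
python3 - <<'E'
import cv2,numpy as np
from h import *
s=cv2.imread("pics/scene0.png");t=cv2.imread("pics/top0.png")
a=np.hstack([crop(s,210,145,60,60,6),crop(s,383,210,60,60,6)])
b=np.hstack([crop(t,395,245,60,60,6),crop(t,230,245,60,60,6)])
cv2.imwrite("pics/plates.png",cv2.resize(np.vstack([a,b]),(600,600)))
a=np.hstack([crop(t,300,180,90,90,4),crop(t,190,185,60,60,6)])
cv2.imwrite("pics/rm.png",a)
E
```

```text
(no output)
```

View pics/plates.png

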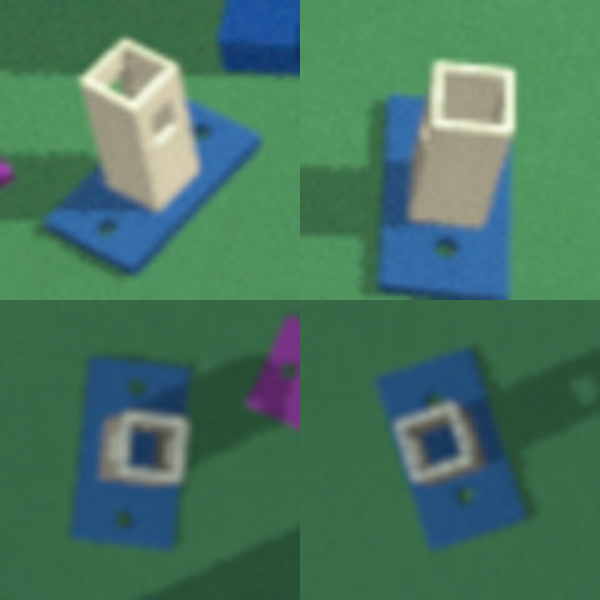

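View pics/rm.png

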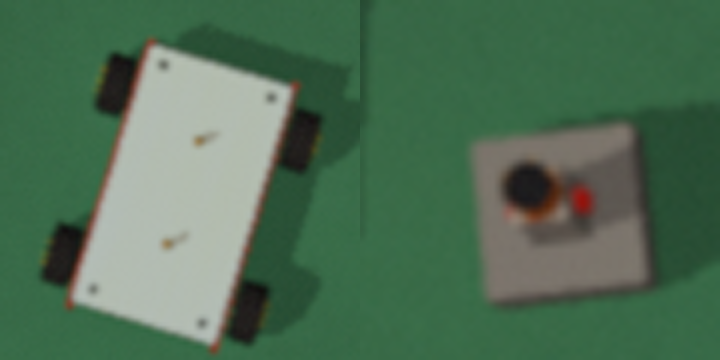

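Left crop, top (422,275): hole spacing to plate length is 133/184 = 0.72, which matches 80/110, so this is plate A. Right crop, top (260,274): 103/180 = 0.57, close to 60/110 = 0.55, so this is plate B. The rover's pins are at about top (350,215) and (342,241), and the mast is at about (222,216). Now I'll measure precisely.

```bash
python3 - <<'E'
import cv2,numpy as np
from h import *
from plant import r
ct,cs=r.calibration("top"),r.calibration("scene")
t=cv2.imread("pics/top0.png");s=cv2.imread("pics/scene0.png")
# deck: bright low-sat in region
hsv=cv2.cvtColor(t,cv2.COLOR_BGR2HSV)
def blob(mask,x,y,w,h):
    m=np.zeros_like(mask);m[y:y+h,x:x+w]=mask[y:y+h,x:x+w]
    n,l,st,ce=cv2.connectedComponentsWithStats(m);i=1+np.argmax(st[1:,4]);return (l==i).astype(np.uint8)
deck=blob(((hsv[...,1]<60)&(hsv[...,2]>110)).astype(np.uint8)*255,305,180,85,95)
c=cv2.findContours(deck,0,2)[0][0];rect=cv2.minAreaRect(c);bp=cv2.boxPoints(rect)
P=[onplane(ct,*p,0.05)[:2] for p in bp];print("deck",np.round(P,4).tolist(),np.mean(P,0),[np.linalg.norm(P[i]-P[i-1]) for i in range(4)])
for name,(x,y,w,h) in dict(A=(400,248,40,52),B=(238,248,45,52)).items():
    m=blob(cv2.inRange(hsv,(100,90,40),(125,255,255)),x,y,w,h)
    c=max(cv2.findContours(m,0,2)[0],key=cv2.contourArea);bp=cv2.boxPoints(cv2.minAreaRect(c))
    P=[onplane(ct,*p,0.006)[:2] for p in bp];print(name,np.round(bp,1).tolist(),np.round(P,4).tolist(),np.mean(P,0),[np.linalg.norm(P[i]-P[i-1]) for i in range(4)])
big=np.hstack([crop(s,225,195,130,100,4)]);cv2.imwrite("pics/rs.png",big)
cv2.imwrite("pics/ms.png",crop(s,405,280,60,70,8)); 
E
```

```text
deck [[0.5002, 0.0276], [0.6972, -0.0271], [0.666, -0.136], [0.4699, -0.0802]] [ 0.58330079 -0.05390142] [np.float64(0.11198680208223943), np.float64(0.20444247197710724), np.float64(0.113230137032448), np.float64(0.20392841937708367)]
A [[409.1000061035156, 292.20001220703125], [412.70001220703125, 256.29998779296875], [432.20001220703125, 258.20001220703125], [428.6000061035156, 294.20001220703125]] [[0.3998, -0.2516], [0.5085, -0.2608], [0.5044, -0.3198], [0.3957, -0.3102]] [ 0.45211804 -0.28560409] [np.float64(0.05876441086052801), np.float64(0.10910572671812534), np.float64(0.059125396162962876), np.float64(0.10904365182480662)]
B [[244.8000030517578, 260.3999938964844], [263.3999938964844, 254.1999969482422], [274.70001220703125, 288.1000061035156], [256.1000061035156, 294.29998779296875]] [[0.4811, 0.2471], [0.5016, 0.1914], [0.4001, 0.1532], [0.3798, 0.2085]] [0.44066522 0.20004181] [np.float64(0.10836300208951742), np.float64(0.05930580084577546), np.float64(0.10844607224281971), np.float64(0.05895048317211697)]
```

View pics/rs.png

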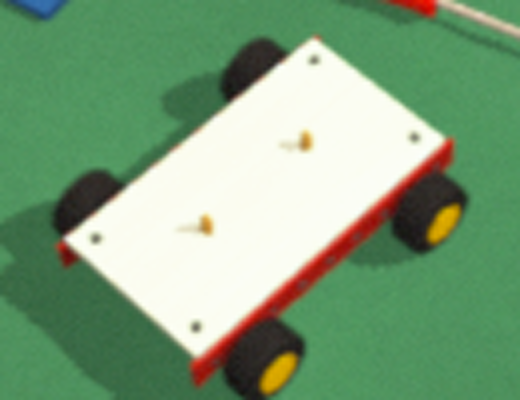

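View pics/ms.png

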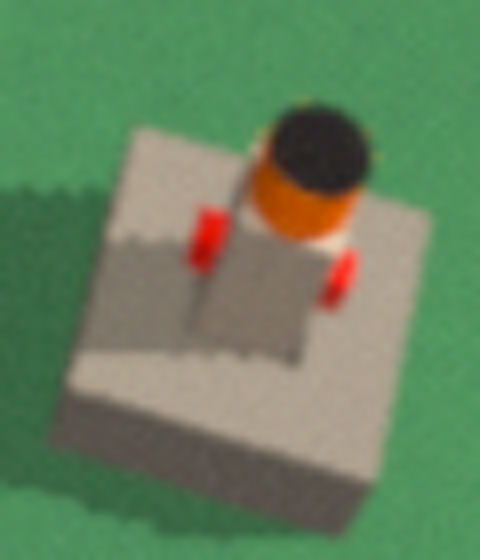

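```bash
cat >> h.py <<'E'
def st(r):
    s=r.sense();Rm=R.from_quat(s["ee_rot"]).as_matrix();yaw=np.degrees(np.arctan2(Rm[1,0],Rm[0,0]))
    print("t",round(s["clock"],2),"tcp",np.round(s["eef_pos"],4),"yaw",round(yaw,2),"zax",np.round(Rm[:,2],4),"F",np.round(s["force"],2),"op",round(s["opening"],4),"q6",round(s["joint_positions"][5],2))
    return s,Rm,yaw
def go(r,p,yawt=None):
    s,Rm,yaw=st(r);d=Rm.T@(np.array(p)-s["eef_pos"]);print("tool shift mm",np.round(d*1000,1),"dist",round(np.linalg.norm(d)*1000,1))
    if yawt is not None: print("tool yaw deg",round(-((yawt-yaw+180)%360-180),2))
E
python3 - <<'E'
from h import *
from plant import r
go(r,[0.44,-0.286,0.26],-4.9)
E
```

```text
t 0.15 tcp [ 0.1657 -0.5765  0.2358] yaw 16.03 zax [-3.0e-04  1.4e-03 -1.0e+00] F [-0.2  -0.61 -0.31] op 0.0878 q6 -0.06
tool shift mm [ 343.9 -203.5  -23.9] dist 400.3
tool yaw deg 20.93
```

>>> apply_moves(targets=[{"tx": 0.043, "ty": -0.0255, "tz": -0.003}, {"tx": 0.043, "ty": -0.0255, "tz": -0.003}, {"tx": 0.043, "ty": -0.0255, "tz": -0.003}, {"tx": 0.043, "ty": -0.0255, "tz": -0.003}, {"tx": 0.043, "ty": -0.0255, "tz": -0.003}, {"tx": 0.043, "ty": -0.0255, "tz": -0.003}, {"tx": 0.043, "ty": -0.0255, "tz": -0.003}, {"tx": 0.043, "ty": -0.0255, "tz": -0.003}, {"yaw": 10.5}, {"yaw": 10.5}, {"yaw": 0}])

```text
validation failed for argument at $.ta...
```

```bash
python3 - <<'E'
from h import *
from plant import r
go(r,[0.452,-0.286,0.26],-4.9)
c=r.calibration("wrist");im=r.grab_frame("wrist")[:,:,::-1];cv2.imwrite("pics/w1.png",im)
import pickle;pickle.dump(c,open("w1.pkl","wb"))
print(proj(c,[0.452,-0.286,0.088]))
E
```

```text
t 0.15 tcp [ 0.1657 -0.5765  0.2358] yaw 16.03 zax [-3.0e-04  1.4e-03 -1.0e+00] F [-0.2  -0.61 -0.31] op 0.0878 q6 -0.06
tool shift mm [ 355.4 -200.1  -23.9] dist 408.6
tool yaw deg 20.93
[ -24.10839034 -352.00818156]
```

View pics/w1.png

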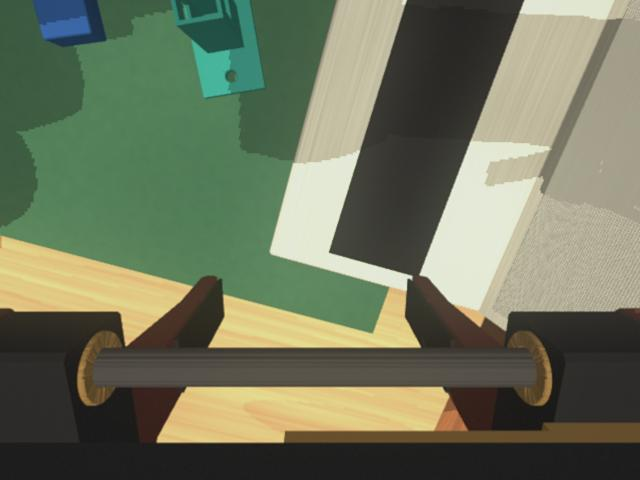

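The move call was refused, so the view is unchanged. Probably every row needs all its keys. I'll try full rows.

>>> apply_moves(targets=[{"tx": 0.043, "ty": -0.0255, "tz": -0.003, "yaw": 0, "grip": 0.087}, {"tx": 0.043, "ty": -0.0255, "tz": -0.003, "yaw": 0, "grip": 0.087}, {"tx": 0.043, "ty": -0.0255, "tz": -0.003, "yaw": 0, "grip": 0.087}, {"tx": 0.043, "ty": -0.0255, "tz": -0.003, "yaw": 0, "grip": 0.087}, {"tx": 0.043, "ty": -0.0255, "tz": -0.003, "yaw": 0, "grip": 0.087}, {"tx": 0.043, "ty": -0.0255, "tz": -0.003, "yaw": 0, "grip": 0.087}, {"tx": 0.043, "ty": -0.0255, "tz": -0.003, "yaw": 0, "grip": 0.087}, {"tx": 0.043, "ty": -0.0255, "tz": -0.003, "yaw": 0, "grip": 0.087}, {"tx": 0, "ty": 0, "tz": 0, "yaw": 10.5, "grip": 0.087}, {"tx": 0, "ty": 0, "tz": 0, "yaw": 10.5, "grip": 0.087}, {"tx": 0, "ty": 0, "tz": 0, "yaw": 0, "grip": 0.087}])

```text
clock: 1.58
eef_pos: [0.4481, -0.275, 0.2575]
ee_rot: [0.999, -0.048, -0.001, -0.003]
force: [-0.6, 0.1, -0.3]
opening: 0.0869
```

```bash
python3 - <<'E'
from h import *
from plant import r
go(r,[0.452,-0.286,0.26],-4.9)
c=r.calibration("wrist");im=r.grab_frame("wrist")[:,:,::-1];cv2.imwrite("pics/w1.png",im)
import pickle;pickle.dump(c,open("w1.pkl","wb"))
print(proj(c,[0.452,-0.286,0.088]))
E
```

```text
t 1.57 tcp [ 0.4481 -0.275   0.2575] yaw -5.47 zax [-0.0021  0.0061 -1.    ] F [-0.58  0.15 -0.34] op 0.0869 q6 1.05
tool shift mm [ 4.9 10.5 -2.6] dist 11.9
tool yaw deg -0.57
[327.40531462 222.44918739]
```

View pics/w1.png

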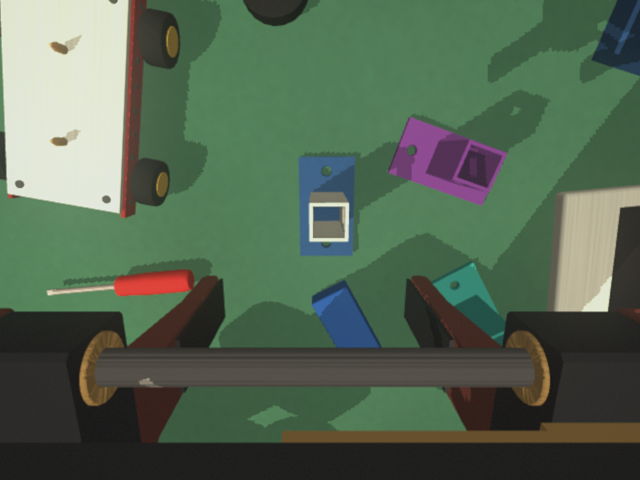

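Wrist view: plate A's mouth spans about x 309–349, y 203–242, with its centre at (329,222). My prediction was (327,222). Holes show at (326,171) and (326,244). Now I'll refine these.

```bash
python3 - <<'E'
from h import *
from plant import r
import pickle
c=pickle.load(open("w1.pkl","rb"));im=cv2.imread("pics/w1.png")
hsv=cv2.cvtColor(im,cv2.COLOR_BGR2HSV)
m=((hsv[...,1]<70)&(hsv[...,2]>170)).astype(np.uint8);m[:195]=0;m[250:]=0;m[:,:300]=0;m[:,355:]=0
cc=max(cv2.findContours(m*255,0,2)[0],key=cv2.contourArea);rc=cv2.minAreaRect(cc);bp=cv2.boxPoints(rc)
P=np.array([onplane(c,*p,.088) for p in bp]);print(rc,P.mean(0),[np.linalg.norm(P[i]-P[i-1]) for i in range(4)])
m=cv2.inRange(hsv,(100,90,40),(125,255,255));m[:145]=0;m[260:]=0;m[:,:290]=0;m[:,365:]=0
cc=max(cv2.findContours(m,0,2)[0],key=cv2.contourArea);rc=cv2.minAreaRect(cc);bp=cv2.boxPoints(rc)
P=np.array([onplane(c,*p,.006) for p in bp]);print(rc,P,P.mean(0),[np.linalg.norm(P[i]-P[i-1]) for i in range(4)])
g=crop(im,290,140,80,125,4);g2=crop(im,30,20,80,150,4)
cv2.imwrite("pics/wc.png",np.hstack([g[:500],g2[:500]]))
E
```

```text
((328.5, 222.0), (38.0, 39.0), 90.0) [ 0.45207798 -0.2869823   0.088     ] [np.float64(0.03460114271879338), np.float64(0.034356871275372895), np.float64(0.03458615578003864), np.float64(0.035317228706951836)]
((326.5, 205.5), (97.0, 55.0), 90.0) [[ 0.50920773 -0.26275039  0.006     ]
 [ 0.50356473 -0.32147891  0.006     ]
 [ 0.3952777  -0.31414554  0.006     ]
 [ 0.40122106 -0.25117576  0.006     ]] [ 0.45231781 -0.28738765  0.006     ] [np.float64(0.10860521554815974), np.float64(0.05899900374658503), np.float64(0.10853505890083791), np.float64(0.06324963446642769)]
```

View pics/wc.png

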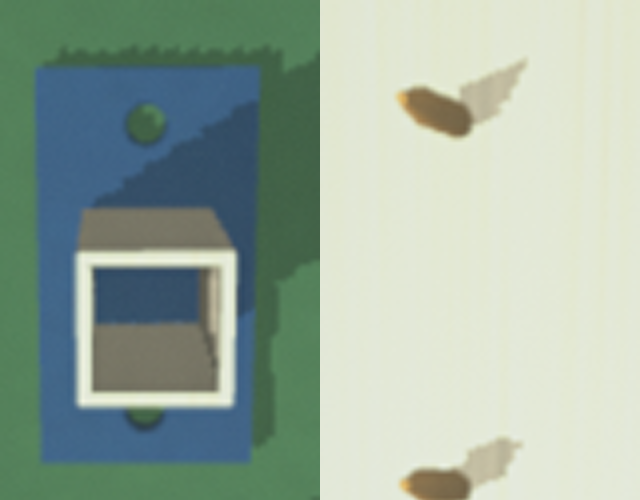

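>>> apply_moves(targets=[{"tx": 0.005, "ty": 0.0115, "tz": 0.04, "yaw": -0.5, "grip": 0.087}, {"tx": 0, "ty": 0, "tz": 0.05, "yaw": 0, "grip": 0.087}, {"tx": 0, "ty": 0, "tz": 0.045, "yaw": 0, "grip": 0.087}, {"tx": 0, "ty": 0, "tz": 0, "yaw": 0, "grip": 0.087}])

```text
clock: 2.12
eef_pos: [0.4514, -0.2879, 0.12]
ee_rot: [0.999, -0.036, -0.0, -0.002]
force: [0.3, 0.2, 0.3]
opening: 0.0875
```

```bash
python3 - <<'E'
from h import *
from plant import r
go(r,[0.452,-0.287,0.062],-4.9)
E
```

```text
t 2.12 tcp [ 0.4514 -0.2879  0.12  ] yaw -4.1 zax [-2.0e-04  4.5e-03 -1.0e+00] F [0.32 0.17 0.34] op 0.0875 q6 1.01
tool shift mm [ 0.6 -0.7 58. ] dist 58.0
tool yaw deg 0.8
```

>>> apply_moves(targets=[{"tx": 0.0005, "ty": -0.0005, "tz": 0.03, "yaw": 0.7, "grip": 0.087}, {"tx": 0, "ty": 0, "tz": 0.028, "yaw": 0, "grip": 0.06}, {"tx": 0, "ty": 0, "tz": 0, "yaw": 0, "grip": 0.02}, {"tx": 0, "ty": 0, "tz": 0, "yaw": 0, "grip": 0.02}, {"tx": 0, "ty": 0, "tz": 0, "yaw": 0, "grip": 0.02}, {"tx": 0, "ty": 0, "tz": 0, "yaw": 0, "grip": 0.02}], grip_force=5)

```text
clock: 2.88
eef_pos: [0.4567, -0.2915, 0.0752]
ee_rot: [0.999, -0.039, 0.007, 0.003]
force: [0.4, 2.1, 1.4]
opening: 0.0403
```

```bash
python3 - <<'E'
from h import *
from plant import r
go(r,[0.452,-0.287,0.062],85.1)
E
```

```text
t 2.88 tcp [ 0.4567 -0.2915  0.0752] yaw -4.43 zax [ 0.0143 -0.0057 -0.9999] F [0.36 2.11 1.43] op 0.0403 q6 1.01
tool shift mm [-5.3 -4.2 13.1] dist 14.7
tool yaw deg -89.53
```

```bash
python3 - <<'E'
from h import *
from plant import r
im=r.grab_frame("wrist")[:,:,::-1];cv2.imwrite("pics/w2.png",im)
st(r)
im=r.grab_frame("scene")[:,:,::-1];cv2.imwrite("pics/s2.png",crop(im,140,60,200,150,4))
st(r)
E
```

```text
t 2.92 tcp [ 0.4568 -0.2914  0.0752] yaw -4.43 zax [ 0.0145 -0.0054 -0.9999] F [0.62 2.62 1.8 ] op 0.0367 q6 1.01
t 2.98 tcp [ 0.4567 -0.2913  0.0748] yaw -4.43 zax [ 0.0141 -0.0051 -0.9999] F [0.13 3.57 3.62] op 0.0353 q6 1.01
```

View pics/w2.png

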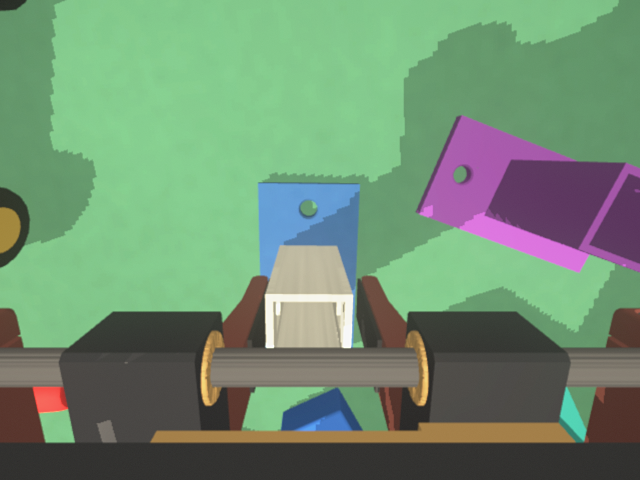

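View pics/s2.png

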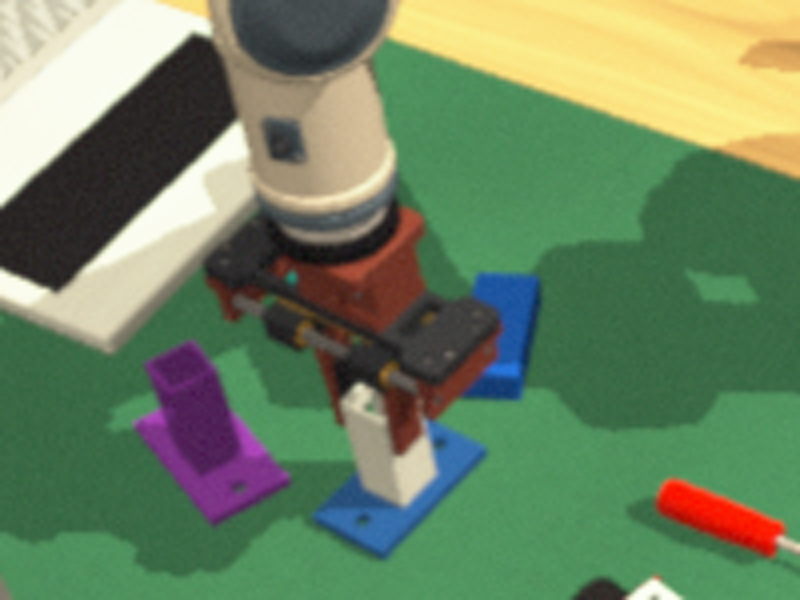

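Scene view: the fingers straddle plate A's tube, and the opening of 35.3 mm shows the squeeze is done. The TCP lags its commanded moves a little. Next I'll open, correct the position, turn 90° and grip the x faces.

>>> apply_moves(targets=[{"tx": 0, "ty": 0, "tz": 0, "yaw": 0, "grip": 0.087}, {"tx": 0, "ty": 0, "tz": 0, "yaw": 0, "grip": 0.087}, {"tx": 0, "ty": 0, "tz": 0, "yaw": 0, "grip": 0.087}, {"tx": -0.0045, "ty": 0, "tz": 0.006, "yaw": -10, "grip": 0.087}, {"tx": 0, "ty": 0, "tz": 0, "yaw": -10, "grip": 0.087}, {"tx": 0, "ty": 0, "tz": 0, "yaw": -10, "grip": 0.087}, {"tx": 0, "ty": 0, "tz": 0, "yaw": -10, "grip": 0.087}, {"tx": 0, "ty": 0, "tz": 0, "yaw": -10, "grip": 0.087}, {"tx": 0, "ty": 0, "tz": 0, "yaw": -10, "grip": 0.087}, {"tx": 0, "ty": 0, "tz": 0, "yaw": -10, "grip": 0.087}, {"tx": 0, "ty": 0, "tz": 0, "yaw": -10, "grip": 0.087}, {"tx": 0, "ty": 0, "tz": 0, "yaw": -9.5, "grip": 0.087}, {"tx": 0, "ty": 0, "tz": 0, "yaw": 0, "grip": 0.087}])

```text
clock: 4.6
eef_pos: [0.4508, -0.2912, 0.0664]
ee_rot: [0.72, 0.694, 0.002, 0.005]
force: [-0.3, 0.1, -0.5]
opening: 0.0868
```

```bash
python3 - <<'E'
from h import *
from plant import r
go(r,[0.452,-0.291,0.062],85.1)
E
```

```text
t 4.6 tcp [ 0.4508 -0.2912  0.0664] yaw 87.89 zax [ 0.0103 -0.0047 -0.9999] F [-0.29  0.11 -0.47] op 0.0868 q6 -0.6
tool shift mm [0.3 1.2 4.4] dist 4.6
tool yaw deg 2.79
```

>>> apply_moves(targets=[{"tx": 0, "ty": 0.001, "tz": 0.004, "yaw": 2.8, "grip": 0.087}, {"tx": 0, "ty": 0, "tz": 0, "yaw": 0, "grip": 0.06}, {"tx": 0, "ty": 0, "tz": 0, "yaw": 0, "grip": 0.02}, {"tx": 0, "ty": 0, "tz": 0, "yaw": 0, "grip": 0.02}, {"tx": 0, "ty": 0, "tz": 0, "yaw": 0, "grip": 0.02}, {"tx": 0, "ty": 0, "tz": 0, "yaw": 0, "grip": 0.02}, {"tx": 0, "ty": 0, "tz": 0, "yaw": 0, "grip": 0.02}, {"tx": 0, "ty": 0, "tz": 0, "yaw": 0, "grip": 0.02}], grip_force=25)

```text
clock: 5.6
eef_pos: [0.4517, -0.2915, 0.0628]
ee_rot: [0.74, 0.673, 0.002, 0.005]
force: [0.0, -0.1, -0.8]
opening: 0.0349
```

```bash
python3 - <<'E'
from h import *
from plant import r
go(r,[0.452,-0.291,0.062],85.1)
E
```

```text
t 5.6 tcp [ 0.4517 -0.2915  0.0628] yaw 84.55 zax [ 0.0102 -0.0051 -0.9999] F [ 0.03 -0.14 -0.8 ] op 0.0349 q6 -0.54
tool shift mm [0.6 0.3 0.8] dist 1.0
tool yaw deg -0.55
```

```bash
python3 - <<'E'
from h import *
from plant import r
import pickle
c=pickle.load(open("w1.pkl","rb"));ct=r.calibration("top");cs=r.calibration("scene")
im=cv2.imread("pics/w1.png");t=cv2.imread("pics/top0.png");s=cv2.imread("pics/scene0.png")
for n,i,cc,(x,y,w,h) in [("w",im,c,(35,25,50,130)),("t",t,ct,(330,205,35,45)),("s",s,cs,(265,220,45,40))]:
    hs=cv2.cvtColor(i,cv2.COLOR_BGR2HSV)
    m=cv2.inRange(hs,(8,80,30),(30,255,255))
    q=np.zeros_like(m);q[y:y+h,x:x+w]=m[y:y+h,x:x+w]
    k,l,stt,ce=cv2.connectedComponentsWithStats(q)
    for j in range(1,k):
        if stt[j,4]>3: print(n,stt[j],np.round(ce[j],1),"mid at z.058",np.round(onplane(cc,*ce[j],0.058),4))
for p in [(65,50),(64,143)]: print("base w",onplane(c,*p,.05))
for p in [(50,44.5),(51,141)]: print("tip w",onplane(c,*p,.067))
E
```

```text
w [ 49  42  18  12 132] [58.3 47.5] mid at z.058 [ 0.6227 -0.0664  0.058 ]
w [ 50 138  17   8 104] [ 58.6 141.1] mid at z.058 [ 0.5459 -0.0448  0.058 ]
t [330 205   2   8  11] [330.5 208.4] mid at z.058 [ 0.6396 -0.008   0.058 ]
t [361 241   2   5   6] [361.3 242.8] mid at z.058 [ 0.5395 -0.1019  0.058 ]
s [300 228   3   5  12] [301.1 229.8] mid at z.058 [ 0.548 -0.042  0.058]
s [275 249   3   5  14] [276.1 250.9] mid at z.058 [ 0.6251 -0.0635  0.058 ]
base w [ 0.6225575  -0.06684109  0.05      ]
base w [ 0.5443945  -0.04403457  0.05      ]
tip w [ 0.62293592 -0.06558668  0.067     ]
tip w [ 0.54596837 -0.04415001  0.067     ]
```

>>> apply_moves(targets=[{"tx": 0, "ty": 0, "tz": -0.01, "yaw": 0, "grip": 0.02}, {"tx": 0, "ty": 0, "tz": -0.04, "yaw": 0, "grip": 0.02}, {"tx": 0, "ty": 0, "tz": -0.05, "yaw": 0, "grip": 0.02}, {"tx": 0, "ty": 0, "tz": -0.04, "yaw": 0, "grip": 0.02}, {"tx": 0, "ty": 0, "tz": 0, "yaw": 0, "grip": 0.02}])

```text
clock: 6.22
eef_pos: [0.4493, -0.2899, 0.2057]
ee_rot: [0.74, 0.673, 0.002, 0.003]
force: [-0.0, 0.3, -2.8]
opening: 0.0347
```

```bash
python3 - <<'E'
from h import *
from plant import r
st(r)
im=r.grab_frame("wrist")[:,:,::-1];cv2.imwrite("pics/w3.png",im)
E
```

```text
t 6.22 tcp [ 0.4493 -0.2899  0.2057] yaw 84.56 zax [ 0.0067 -0.0022 -1.    ] F [-0.03  0.26 -2.8 ] op 0.0347 q6 -0.54
```

View pics/w3.png

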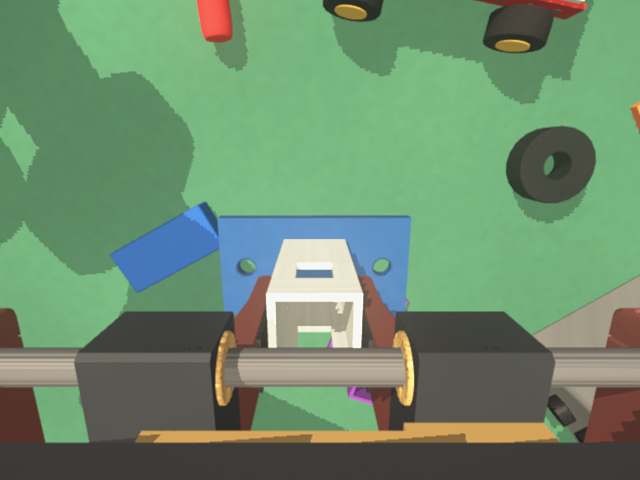

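Plate A is lifted and hangs level, with holes at (248,266) and (382,266), symmetric about the gripper's centre. I'll move next to the rover with the pins ahead of the plate in the wrist view.

```bash
python3 - <<'E'
from h import *
from plant import r
s,Rm,yaw=st(r)
c=r.calibration("wrist")
tcp=s["eef_pos"];h=[onplane(c,u,266,tcp[2]-.0628+.008) for u in (248,382)]
print(h,np.linalg.norm(h[0]-h[1]),"in tool",[np.round(Rm.T@(x-tcp),4) for x in h])
go(r,[0.560,-0.141,0.20],74.4)
E
```

```text
t 6.28 tcp [ 0.4486 -0.2895  0.2031] yaw 84.56 zax [ 3.6e-03  1.0e-04 -1.0e+00] F [-0.25  0.14 -3.02] op 0.0351 q6 -0.54
[array([ 0.4103863 , -0.28334992,  0.14826913]), array([ 0.48909591, -0.2909543 ,  0.14826913])] 0.07907610498719068 in tool [array([ 0.0024, -0.0389,  0.0547]), array([0.0023, 0.0402, 0.0549])]
t 6.28 tcp [ 0.4486 -0.2895  0.2031] yaw 84.56 zax [ 3.6e-03  1.0e-04 -1.0e+00] F [-0.25  0.14 -3.02] op 0.0351 q6 -0.54
tool shift mm [158.4  96.8   3.5] dist 185.6
tool yaw deg 10.16
```

>>> apply_moves(targets=[{"tx": 0.039, "ty": 0.024, "tz": 0, "yaw": 0, "grip": 0.02}, {"tx": 0.039, "ty": 0.024, "tz": 0, "yaw": 0, "grip": 0.02}, {"tx": 0.039, "ty": 0.024, "tz": 0, "yaw": 0, "grip": 0.02}, {"tx": 0.035, "ty": 0.022, "tz": 0, "yaw": 0, "grip": 0.02}, {"tx": 0, "ty": 0, "tz": 0, "yaw": 8, "grip": 0.02}, {"tx": 0, "ty": 0, "tz": 0, "yaw": 1, "grip": 0.02}, {"tx": 0, "ty": 0, "tz": 0, "yaw": 0, "grip": 0.02}])

```text
clock: 7.15
eef_pos: [0.5543, -0.1412, 0.1825]
ee_rot: [0.791, 0.611, -0.006, -0.011]
force: [-0.1, -0.3, -2.3]
opening: 0.0351
```

```bash
python3 - <<'E'
from h import *
from plant import r
import pickle
s,Rm,yaw=st(r);c=r.calibration("wrist")
im=r.grab_frame("wrist")[:,:,::-1];cv2.imwrite("pics/w4.png",im);pickle.dump((c,s),open("w4.pkl","wb"))
go(r,[0.560,-0.141,0.20],74.4)
E
```

```text
t 7.15 tcp [ 0.5543 -0.1412  0.1825] yaw 75.37 zax [-0.0228  0.01   -0.9997] F [-0.12 -0.31 -2.25] op 0.0351 q6 -0.05
t 7.2 tcp [ 0.5542 -0.1413  0.1824] yaw 75.35 zax [-0.023   0.01   -0.9997] F [-0.17  0.04 -3.09] op 0.0348 q6 -0.05
tool shift mm [  1.8   5.1 -17.7] dist 18.5
tool yaw deg 0.95
```

View pics/w4.png

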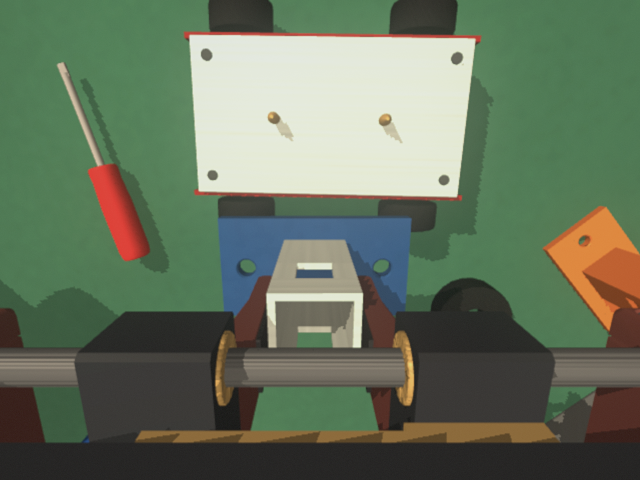

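Pins are at about (274,118) and (385,119) and the plate's holes at (248,266) and (382,266), all in the same picture. I'll work out the offset from hole to pin in the tool frame.

```bash
python3 - <<'E'
from h import *
import pickle
c,s=pickle.load(open("w4.pkl","rb"));im=cv2.imread("pics/w4.png")
hs=cv2.cvtColor(im,cv2.COLOR_BGR2HSV);m=cv2.inRange(hs,(8,80,30),(30,255,255))
q=np.zeros_like(m);q[100:135,260:400]=m[100:135,260:400]
k,l,stt,ce=cv2.connectedComponentsWithStats(q)
P=[]
for j in range(1,k):
    if stt[j,4]>10: print(stt[j],ce[j]);P.append(onplane(c,*ce[j],.058))
Rm=R.from_quat(s["ee_rot"]).as_matrix();tcp=s["eef_pos"]
P=sorted(P,key=lambda p:p[0]);d=P[1]-P[0];print("pins",np.round(P,4),"mid",np.mean(P,0),np.linalg.norm(d),np.degrees(np.arctan2(d[1],d[0])))
zh=tcp[2]-.055
H=[onplane(c,u,266,zh) for u in (248,382)];d=H[1]-H[0];print("holes mid",np.mean(H,0),np.linalg.norm(d),np.degrees(np.arctan2(d[1],d[0])), "tool",Rm.T@(np.mean(H,0)-tcp))
cv2.imwrite("pics/w4c.png",crop(im,225,90,180,190,4)[:600])
E
```

```text
[268 112  11  11  98] [272.87755102 117.09183673]
[379 114  12  11 104] [384.55769231 119.20192308]
pins [[ 0.5459 -0.0442  0.058 ]
 [ 0.6227 -0.0659  0.058 ]] mid [ 0.58431224 -0.05505145  0.058     ] 0.0797760833591886 -15.796040300062721
holes mid [ 0.55403711 -0.13846768  0.12747841] 0.07920055727713957 -14.171482633039977 tool [0.00234206 0.00040923 0.05501625]
```

View pics/w4c.png

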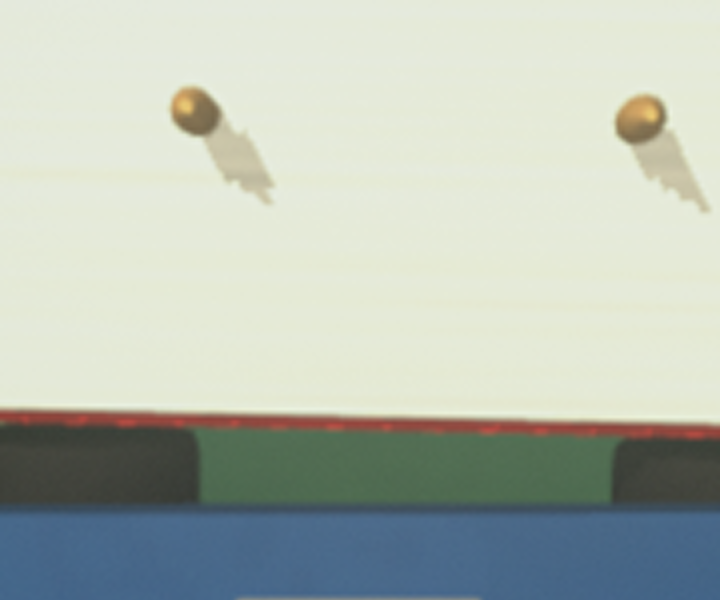

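>>> apply_moves(targets=[{"tx": 0.008, "ty": 0.002, "tz": 0.008, "yaw": 0.8, "grip": 0.02}, {"tx": 0.01, "ty": 0.002, "tz": 0.01, "yaw": 0.8, "grip": 0.02}, {"tx": 0.01, "ty": 0.002, "tz": 0.01, "yaw": 0, "grip": 0.02}, {"tx": 0.01, "ty": 0.002, "tz": 0.01, "yaw": 0, "grip": 0.02}, {"tx": 0.003, "ty": 0, "tz": 0.003, "yaw": 0, "grip": 0.02}, {"tx": 0, "ty": 0, "tz": 0, "yaw": 0, "grip": 0.02}])

```text
clock: 7.95
eef_pos: [0.5727, -0.1012, 0.1374]
ee_rot: [0.8, 0.6, -0.007, -0.011]
force: [0.5, 0.2, -2.5]
opening: 0.0351
```

```bash
python3 - <<'E'
from h import *
from plant import r
import pickle
s,Rm,yaw=st(r);c=r.calibration("wrist")
im=r.grab_frame("wrist")[:,:,::-1];cv2.imwrite("pics/w5.png",im);pickle.dump((c,s),open("w5.pkl","wb"))
st(r)
E
```

```text
t 7.95 tcp [ 0.5727 -0.1012  0.1374] yaw 73.72 zax [-0.0242  0.0106 -0.9997] F [ 0.48  0.19 -2.52] op 0.0351 q6 0.05
t 8.0 tcp [ 0.5727 -0.1014  0.1375] yaw 73.71 zax [-0.0239  0.0106 -0.9997] F [ 0.77  0.84 -2.38] op 0.0349 q6 0.05
```

View pics/w5.png

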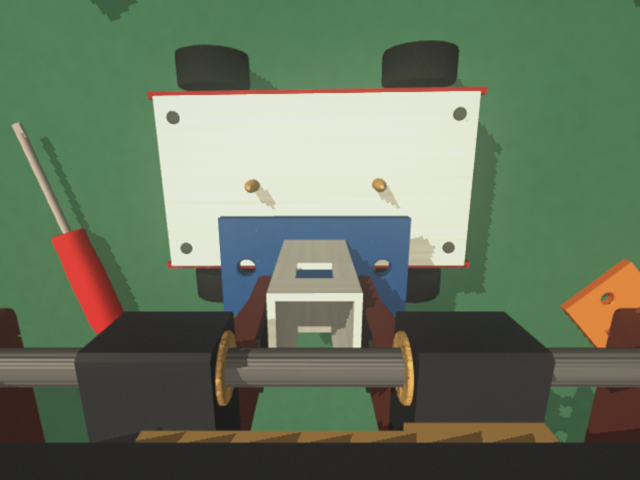

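Pins are now at about (252,186) and (379,185), with the holes still at (247,265) and (382,265).

```bash
cat > meas.py <<'E'
from h import *
import pickle,sys
c,s=pickle.load(open(sys.argv[1]+".pkl","rb"));im=cv2.imread("pics/"+sys.argv[1]+".png")
y0,y1=int(sys.argv[2]),int(sys.argv[3])
Rm=R.from_quat(s["ee_rot"]).as_matrix();tcp=s["eef_pos"]
hs=cv2.cvtColor(im,cv2.COLOR_BGR2HSV);m=cv2.inRange(hs,(8,80,30),(30,255,255))
q=np.zeros_like(m);q[y0:y1,230:410]=m[y0:y1,230:410]
k,l,stt,ce=cv2.connectedComponentsWithStats(q);P=[]
for j in range(1,k):
    if stt[j,4]>30: print("pin",stt[j],ce[j]);P.append(onplane(c,*ce[j],.059))
# holes: non-blue blobs
b=cv2.inRange(hs,(100,80,30),(125,255,255));H=[]
for x0,x1 in ((234,262),(368,398)):
    w=255-b[252:280,x0:x1];k,l,stt,ce=cv2.connectedComponentsWithStats(w)
    j=1+np.argmin([np.hypot(*(e-[14,13])) for e in ce[1:]]);print("hole",stt[j],ce[j]+[x0,252])
    g=stt[j];H.append((g[0]+g[2]/2-.5+x0,g[1]+g[3]/2-.5+252))
# plate plane: through point tcp+0.055*z, normal tool z
def onpl(u,v):
    o,d=ray(c,u,v);n=Rm[:,2];return o+d*((tcp+n*.055-o)@n)/(d@n)
H=[onpl(*p) for p in H];P=sorted(P,key=lambda p:p[0])
print("dist",np.linalg.norm(P[1]-P[0]),np.linalg.norm(H[1]-H[0]))
T=lambda a:[np.round(1000*Rm.T@(x-tcp),1) for x in a]
print("pins tool",T(P),"holes tool",T(H))
d=Rm.T@(np.mean(P,0)-np.mean(H,0));print("shift tool mm (xy level)",1000*d)
ang=lambda a:np.degrees(np.arctan2(*(a[1]-a[0])[1::-1]));print("ang",ang(P),ang(H),"pins mid",np.mean(P,0))
E
python3 meas.py w5 175 200; python3 meas.py w4 100 135
```

```text
pin [372 179  14  13 139] [378.71223022 184.72661871]
pin [245 180  14  12 136] [251.41176471 185.45588235]
hole [  4   7  18  15 208] [246.39423077 265.93269231]
hole [  5   7  17  17 193] [380.61139896 265.71502591]
dist 0.07919275023894927 0.07949654092986537
pins tool [array([ 47.2, -39.1,  79.6]), array([47.8, 40. , 77.5])] holes tool [array([  2.4, -39.9,  55. ]), array([ 1.8, 39.6, 55. ])]
shift tool mm (xy level) [45.43054243  0.59346064 23.53755226]
ang -15.826736928245579 -16.725588943807516 pins mid [ 0.58456392 -0.05492946  0.059     ]
pin [268 112  11  11  98] [272.87755102 117.09183673]
pin [379 114  12  11 104] [384.55769231 119.20192308]
hole [  5   7  17  14 182] [247.26373626 265.72527473]
hole [  5   7  16  14 180] [380.6        265.71111111]
dist 0.07948458146909002 0.07884594828398865
pins tool [array([ 91.2, -29.4, 124.6]), array([ 89.5,  50. , 122.6])] holes tool [array([  2.7, -39.6,  55. ]), array([ 2.7, 39.3, 55. ])]
shift tool mm (xy level) [87.6924822  10.45007184 68.61900753]
ang -15.796040300062717 -14.630340345159995 pins mid [ 0.58428062 -0.05512592  0.059     ]
```

>>> apply_moves(targets=[{"tx": 0.01, "ty": 0, "tz": -0.001, "yaw": -0.6, "grip": 0.02}, {"tx": 0.012, "ty": 0.0002, "tz": 0, "yaw": 0, "grip": 0.02}, {"tx": 0.012, "ty": 0.0002, "tz": 0, "yaw": 0, "grip": 0.02}, {"tx": 0.01, "ty": 0.0002, "tz": 0, "yaw": 0, "grip": 0.02}, {"tx": 0.001, "ty": 0, "tz": 0, "yaw": 0, "grip": 0.02}, {"tx": 0, "ty": 0, "tz": 0, "yaw": 0, "grip": 0.02}])

```text
clock: 8.75
eef_pos: [0.5871, -0.0551, 0.1404]
ee_rot: [0.797, 0.604, -0.005, -0.01]
force: [0.1, -1.3, -2.5]
opening: 0.0351
```

```bash
python3 - <<'E'
from h import *
from plant import r
import pickle
c0,s0=pickle.load(open("w5.pkl","rb"))
Rm=R.from_quat(s0["ee_rot"]).as_matrix()
s,R1,y=st(r)
# hole mid in tool (2.1,-0.15,55); pins mid world
hm=np.array([.0021,-.00015,.0546]);pm=np.array([.58456,-.05493,.059])
e=R1.T@(pm-s["eef_pos"])-hm;print("remaining tool mm",e*1000, "yaw to", -15.8+90)
im=r.grab_frame("wrist")[:,:,::-1];cv2.imwrite("pics/w6.png",im)
im=r.grab_frame("scene")[:,:,::-1];cv2.imwrite("pics/s6.png",crop(im,190,150,200,150,4))
E
```

```text
t 8.75 tcp [ 0.5871 -0.0551  0.1404] yaw 74.37 zax [-0.0213  0.0101 -0.9997] F [ 0.15 -1.28 -2.47] op 0.0351 q6 0.12
remaining tool mm [-2.94128531 -0.4585959  26.83723125] yaw to 74.2
```

View pics/w6.png

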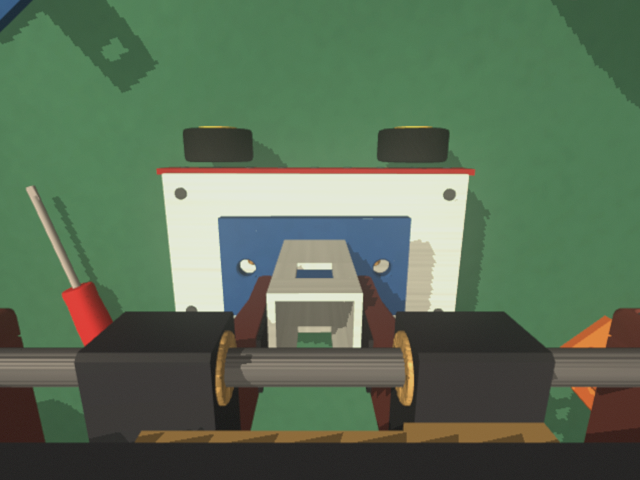

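View pics/s6.png

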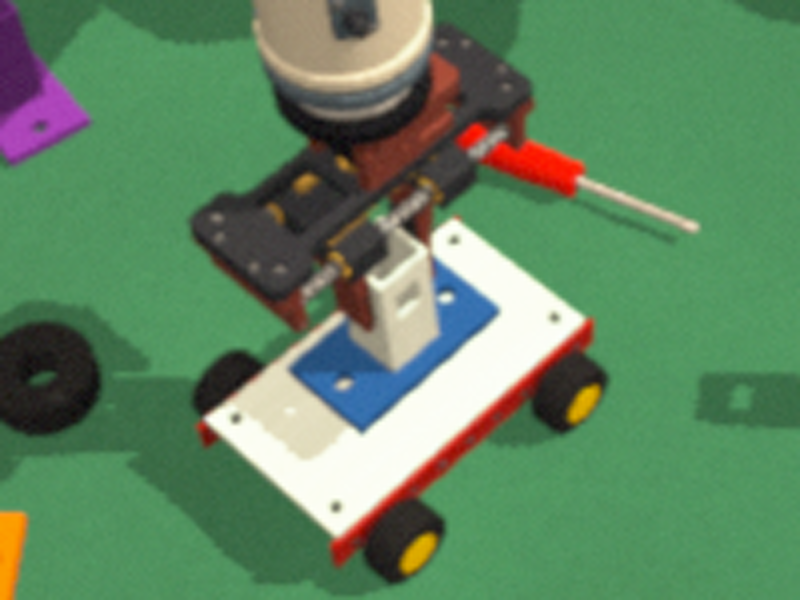

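Scene view: the plate is over the pins, with holes at about (344,383) and (445,296) in the crop. It has overshot by 3 mm along tool x, so I'll correct that and lower in stages.

>>> apply_moves(targets=[{"tx": -0.0029, "ty": -0.0005, "tz": 0, "yaw": 0, "grip": 0.02}, {"tx": 0, "ty": 0, "tz": 0, "yaw": 0, "grip": 0.02}])

```text
clock: 9.1
eef_pos: [0.5855, -0.0589, 0.1403]
ee_rot: [0.797, 0.604, -0.006, -0.011]
force: [-0.5, 0.7, -1.3]
opening: 0.0347
```

```bash
cat > rem.py <<'E'
from h import *
from plant import r
s,R1,y=st(r)
hm=np.array([.0021,-.00015,.0546]);pm=np.array([.58456,-.05493,.058])
e=R1.T@(pm-s["eef_pos"])-hm;print("remaining tool mm",e*1000, "yaw tool",y-74.2)
E
python3 rem.py
```

```text
t 9.1 tcp [ 0.5855 -0.0589  0.1403] yaw 74.29 zax [-0.0216  0.01   -0.9997] F [-0.52  0.66 -1.27] op 0.0347 q6 0.11
remaining tool mm [ 1.12649361  0.10882851 27.73343061] yaw tool 0.09090971408306814
```

>>> apply_moves(targets=[{"tx": 0.0008, "ty": 0, "tz": 0.005, "yaw": 0, "grip": 0.02}, {"tx": 0, "ty": 0, "tz": 0.005, "yaw": 0, "grip": 0.02}, {"tx": 0, "ty": 0, "tz": 0.002, "yaw": 0, "grip": 0.02}, {"tx": 0, "ty": 0, "tz": 0, "yaw": 0, "grip": 0.02}])

```text
clock: 9.6
eef_pos: [0.5852, -0.0582, 0.1269]
ee_rot: [0.797, 0.604, -0.006, -0.011]
force: [0.6, -0.4, -2.7]
opening: 0.0348
```

```bash
python3 rem.py
```

```text
t 9.6 tcp [ 0.5852 -0.0582  0.1269] yaw 74.26 zax [-0.0223  0.0102 -0.9997] F [ 0.58 -0.39 -2.73] op 0.0348 q6 0.11
remaining tool mm [ 0.6525451   0.32021545 14.3659506 ] yaw tool 0.05658417076335809
```

>>> apply_moves(targets=[{"tx": 0.0005, "ty": 0.0002, "tz": 0.004, "yaw": 0, "grip": 0.02}, {"tx": 0, "ty": 0, "tz": 0.004, "yaw": 0, "grip": 0.02}, {"tx": 0, "ty": 0, "tz": 0.003, "yaw": 0, "grip": 0.02}, {"tx": 0, "ty": 0, "tz": 0, "yaw": 0, "grip": 0.02}])

```text
clock: 10.1
eef_pos: [0.5853, -0.0575, 0.1151]
ee_rot: [0.797, 0.604, -0.006, -0.011]
force: [-0.3, 0.3, -1.8]
opening: 0.0351
```

```bash
python3 rem.py; python3 - <<'E'
from h import *
from plant import r
im=r.grab_frame("wrist")[:,:,::-1];cv2.imwrite("pics/w7.png",crop(im,200,200,240,160,3))
E
```

```text
t 10.1 tcp [ 0.5853 -0.0575  0.1151] yaw 74.27 zax [-0.0224  0.0102 -0.9997] F [-0.32  0.31 -1.8 ] op 0.0351 q6 0.12
remaining tool mm [0.01024937 0.1494625  2.5657394 ] yaw tool 0.06538479520068563
```

View pics/w7.png

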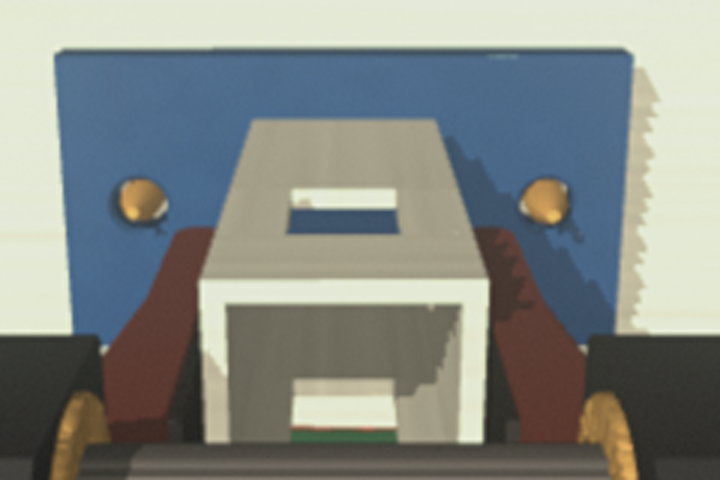

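Both pins show in their holes, at crop (142,200) and (547,200), with no contact force. I'll lower the last 2 mm, open and rise.

>>> apply_moves(targets=[{"tx": 0, "ty": 0, "tz": 0.0015, "yaw": 0, "grip": 0.02}, {"tx": 0, "ty": 0, "tz": 0.0005, "yaw": 0, "grip": 0.02}, {"tx": 0, "ty": 0, "tz": 0, "yaw": 0, "grip": 0.06}, {"tx": 0, "ty": 0, "tz": 0, "yaw": 0, "grip": 0.087}, {"tx": 0, "ty": 0, "tz": 0, "yaw": 0, "grip": 0.087}, {"tx": 0, "ty": 0, "tz": 0, "yaw": 0, "grip": 0.087}, {"tx": 0, "ty": 0, "tz": 0, "yaw": 0, "grip": 0.087}])

```text
clock: 11.02
eef_pos: [0.5863, -0.0578, 0.1155]
ee_rot: [0.797, 0.604, -0.004, -0.009]
force: [-0.4, -1.0, -0.2]
opening: 0.0815
```

```bash
python3 rem.py; python3 - <<'E'
from h import *
from plant import r
im=r.grab_frame("wrist")[:,:,::-1];cv2.imwrite("pics/w8.png",crop(im,200,200,240,160,3))
im=r.grab_frame("scene")[:,:,::-1];cv2.imwrite("pics/s8.png",crop(im,190,150,200,150,4))
E
```

```text
t 11.03 tcp [ 0.5863 -0.0578  0.1155] yaw 74.26 zax [-0.0182  0.0095 -0.9998] F [-0.44 -0.98 -0.18] op 0.0815 q6 0.12
remaining tool mm [-0.10012791 -1.18086635  2.96160756] yaw tool 0.06159089970910259
```

View pics/w8.png

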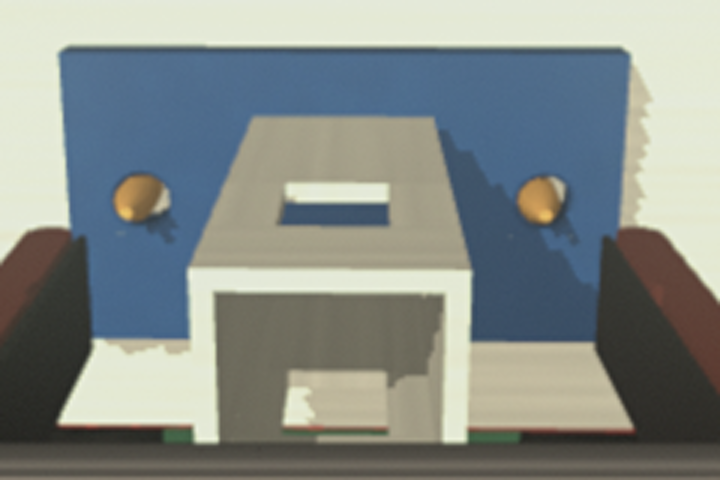

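View pics/s8.png

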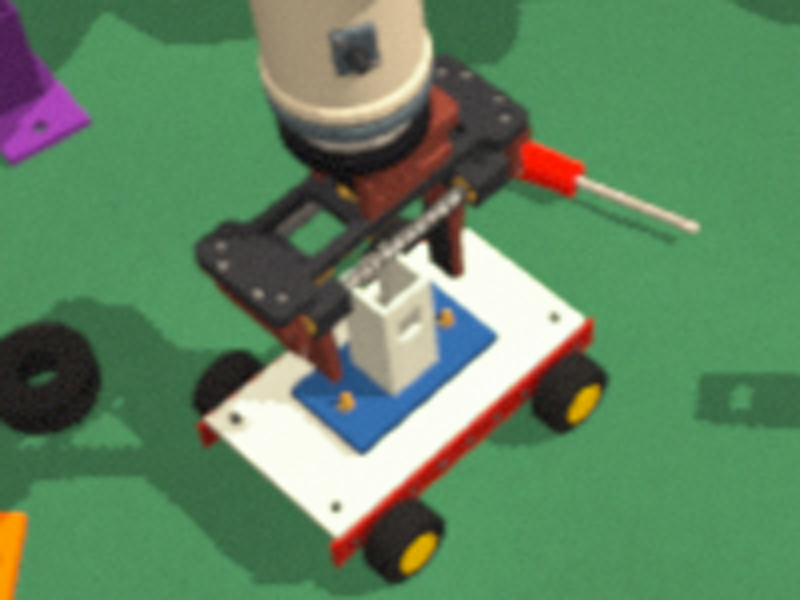

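Plate A looks seated, with both pins standing through the holes. I'll rise, check it, and locate the mast.

>>> apply_moves(targets=[{"tx": 0, "ty": 0.001, "tz": -0.02, "yaw": 0, "grip": 0.087}, {"tx": 0, "ty": 0, "tz": -0.04, "yaw": 0, "grip": 0.087}, {"tx": 0, "ty": 0, "tz": -0.05, "yaw": 0, "grip": 0.087}, {"tx": 0, "ty": 0, "tz": -0.05, "yaw": 0, "grip": 0.087}, {"tx": 0, "ty": 0, "tz": -0.01, "yaw": 0, "grip": 0.087}, {"tx": 0, "ty": 0, "tz": 0, "yaw": 0, "grip": 0.087}])

```text
clock: 11.88
eef_pos: [0.5902, -0.0597, 0.296]
ee_rot: [0.797, 0.604, -0.003, -0.008]
force: [-0.5, -0.8, -0.4]
opening: 0.0869
```

```bash
python3 - <<'E'
from h import *
from plant import r
import pickle
s,Rm,y=st(r);c=r.calibration("wrist")
im=r.grab_frame("wrist")[:,:,::-1].copy();cv2.imwrite("pics/w9.png",im);pickle.dump((c,s),open("w9.pkl","wb"))
cv2.imwrite("pics/t9.png",r.grab_frame("top")[:,:,::-1])
ct,cs=r.calibration("top"),r.calibration("scene")
print(two(ct,(218.3,216.2),cs,(445,298.5)))
t=cv2.imread("pics/top0.png");hs=cv2.cvtColor(t,cv2.COLOR_BGR2HSV)
# holder
m=((hs[...,1]<60)&(hs[...,2]>60)).astype(np.uint8)*255;q=np.zeros_like(m);q[200:240,203:243]=m[200:240,203:243]
cc=max(cv2.findContours(q,0,2)[0],key=cv2.contourArea);bp=cv2.boxPoints(cv2.minAreaRect(cc));P=np.array([onplane(ct,*p,.04) for p in bp]);print(bp,P[:,:2],P.mean(0))
E
```

```text
t 11.88 tcp [ 0.5902 -0.0597  0.296 ] yaw 74.26 zax [-0.0148  0.0089 -0.9999] F [-0.47 -0.8  -0.36] op 0.0869 q6 0.12
(array([0.59732781, 0.31266176, 0.12173433]), np.float64(0.002237641968026947))
[[207.63367 207.33662]
 [235.75247 204.52473]
 [238.60394 233.0396 ]
 [210.48514 235.85149]] [[0.63508935 0.36078112]
 [0.64603544 0.27664883]
 [0.5601385  0.26422581]
 [0.54925356 0.34793791]] [0.59762921 0.31239842 0.04      ]
```

View pics/w9.png

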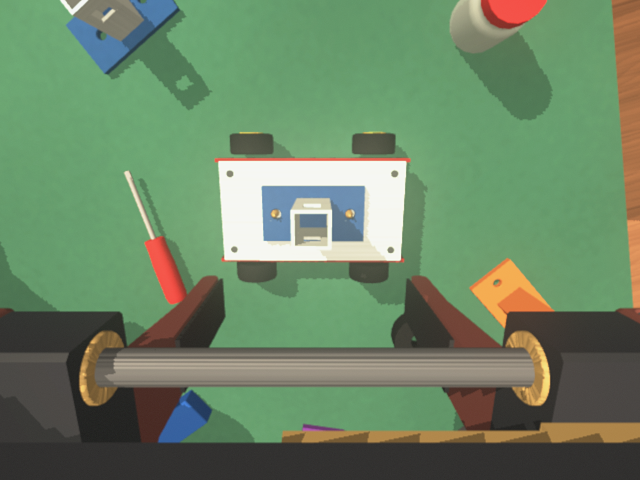

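The plate sits flat in the middle of the deck, with pins at (276,213) and (350,213) and the mouth at about (312,227). Now I'll measure the mouth.

```bash
python3 - <<'E'
from h import *
from plant import r
import pickle
c,s=pickle.load(open("w9.pkl","rb"));im=cv2.imread("pics/w9.png")
cv2.imwrite("pics/w9c.png",crop(im,255,180,120,75,6)[:600])
E
```

```text
(no output)
```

View pics/w9c.png

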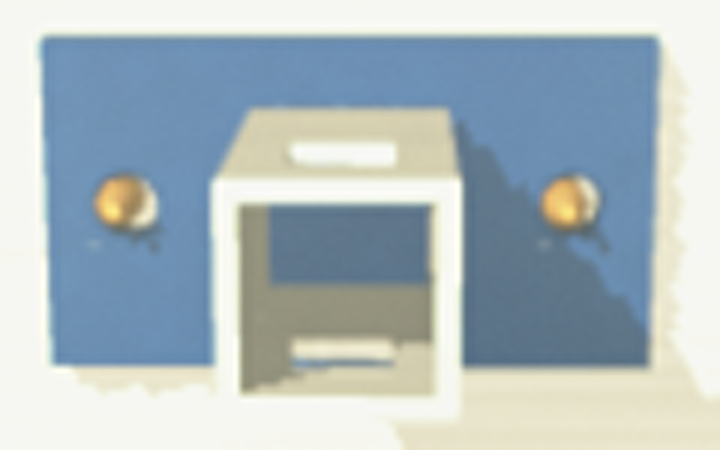

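```bash
python3 - <<'E'
from h import *
from plant import r
import pickle
c,s=pickle.load(open("w9.pkl","rb"))
f=lambda a,b,z:onplane(c,255+(a+.5)/6-.5,180+(b+.5)/6-.5,z)
Q=[f(*p,.138) for p in [(239,205),(435,205),(436,394),(240,394)]];print("mouth",np.mean(Q,0),[np.linalg.norm(Q[i]-Q[i-1]) for i in range(4)])
e=Q[1]-Q[0];print(np.degrees(np.arctan2(e[1],e[0])))
Q=[f(*p,.058) for p in [(42,37),(657,37),(648,364),(52,363)]];print("plate",np.mean(Q,0),[np.linalg.norm(Q[i]-Q[i-1]) for i in range(4)])
for p,n in [((102,203),"tip"),((551,203),"tip")]: print(n,f(*p,.066))
e=Q[1]-Q[0];print(np.degrees(np.arctan2(e[1],e[0])))
go(r,[.575,.3125,.28],8)
E
```

```text
mouth [ 0.58548141 -0.05610134  0.138     ] [np.float64(0.027914693564849363), np.float64(0.02798414611495144), np.float64(0.02786828601389722), np.float64(0.02861255043748798)]
-15.585570867698328
plate [ 0.58556019 -0.05560195  0.058     ] [np.float64(0.059399409096261874), np.float64(0.10853246200196792), np.float64(0.059289151898098816), np.float64(0.10924510848127918)]
tip [ 0.5441175  -0.04255732  0.066     ]
tip [ 0.6203351  -0.06381834  0.066     ]
-15.664587626799774
t 11.97 tcp [ 0.5898 -0.0596  0.2944] yaw 74.26 zax [-0.0171  0.0093 -0.9998] F [-0.18 -0.75 -0.42] op 0.0869 q6 0.12
tool shift mm [ 354.1 -114.9   18.1] dist 372.7
tool yaw deg 66.26
```

>>> apply_moves(targets=[{"tx": 0.03, "ty": -0.01, "tz": 0, "yaw": 0, "grip": 0.087}, {"tx": 0.045, "ty": -0.0145, "tz": 0.001, "yaw": 0, "grip": 0.087}, {"tx": 0.05, "ty": -0.016, "tz": 0.001, "yaw": 0, "grip": 0.087}, {"tx": 0.05, "ty": -0.016, "tz": 0.001, "yaw": 0, "grip": 0.087}, {"tx": 0.05, "ty": -0.016, "tz": 0.001, "yaw": 0, "grip": 0.087}, {"tx": 0.05, "ty": -0.016, "tz": 0.001, "yaw": 0, "grip": 0.087}, {"tx": 0.045, "ty": -0.0145, "tz": 0, "yaw": 0, "grip": 0.087}, {"tx": 0.025, "ty": -0.009, "tz": 0, "yaw": 0, "grip": 0.087}, {"tx": 0, "ty": 0, "tz": 0, "yaw": 10, "grip": 0.087}, {"tx": 0, "ty": 0, "tz": 0, "yaw": 10, "grip": 0.087}, {"tx": 0, "ty": 0, "tz": 0, "yaw": 10, "grip": 0.087}, {"tx": 0, "ty": 0, "tz": 0, "yaw": 10, "grip": 0.087}, {"tx": 0, "ty": 0, "tz": 0, "yaw": 10, "grip": 0.087}, {"tx": 0, "ty": 0, "tz": 0, "yaw": 10, "grip": 0.087}, {"tx": 0, "ty": 0, "tz": 0, "yaw": 3, "grip": 0.087}, {"tx": 0, "ty": 0, "tz": 0, "yaw": 0, "grip": 0.087}])

```text
clock: 13.98
eef_pos: [0.5664, 0.3124, 0.2484]
ee_rot: [0.996, 0.08, -0.04, 0.003]
force: [-0.2, -0.3, 0.4]
opening: 0.087
```

```bash
python3 - <<'E'
from h import *
from plant import r
import pickle
s,Rm,y=st(r);c=r.calibration("wrist")
im=r.grab_frame("wrist")[:,:,::-1].copy();cv2.imwrite("pics/w10.png",im);pickle.dump((c,s),open("w10.pkl","wb"))
print(proj(c,[.5975,.3125,.126]))
go(r,[.5975,.3125,.28],8)
E
```

```text
t 13.97 tcp [0.5664 0.3124 0.2484] yaw 9.13 zax [-0.0796 -0.0121 -0.9968] F [-0.25 -0.3   0.44] op 0.087 q6 1.86
[321.20076163 189.11068476]
t 14.03 tcp [0.5665 0.3124 0.2483] yaw 9.16 zax [-0.0798 -0.0122 -0.9967] F [-0.29  0.37  0.08] op 0.0869 q6 1.86
tool shift mm [ 28.    4.8 -34.1] dist 44.4
tool yaw deg 1.16
```

View pics/w10.png

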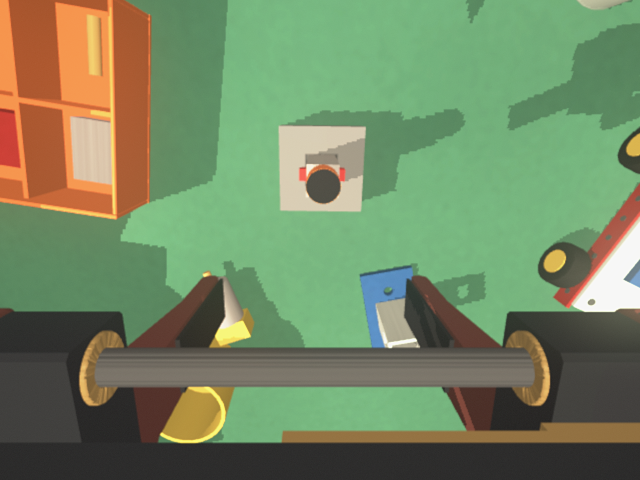

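Wrist view: the mast head is at (322,185), its red buttons at (302,174) and (344,174), and the holder block is around them. The tool has tilted 4.6° though, which fast moves seem to build up. I'll measure the mast, then test whether a quick inward move undoes the tilt.

```bash
python3 - <<'E'
from h import *
import pickle
c,s=pickle.load(open("w10.pkl","rb"));im=cv2.imread("pics/w10.png")
hs=cv2.cvtColor(im,cv2.COLOR_BGR2HSV)
m=cv2.inRange(hs,(0,120,60),(7,255,255))|cv2.inRange(hs,(172,120,60),(180,255,255));q=np.zeros_like(m);q[160:190,290:355]=m[160:190,290:355]
k,l,stt,ce=cv2.connectedComponentsWithStats(q);B=[]
for j in range(1,k):
    if stt[j,4]>15: print(stt[j],ce[j])
m=(hs[...,2]<75).astype(np.uint8);q=np.zeros_like(m);q[160:210,295:350]=m[160:210,295:350]
k,l,stt,ce=cv2.connectedComponentsWithStats(q);j=1+np.argmax(stt[1:,4]);print("head",stt[j],ce[j],onplane(c,*ce[j],.126))
cv2.imwrite("pics/w10c.png",crop(im,270,115,105,105,5))
E
```

```text
[299 168   8  13  93] [302.23655914 174.19354839]
[338 168   7  13  71] [341.66197183 174.42253521]Traceback (most recent call last):
  File "<stdin>", line 10, in <module>
    return _wrapfunc(a, 'argmax', axis=axis, out=out, **kwds)
    return bound(*args, **kwds)
ValueError: attempt to get argmax of an empty sequence
```

>>> apply_moves(targets=[{"tx": -0.0375, "ty": 0.0135, "tz": -0.01, "yaw": 0, "grip": 0.087}, {"tx": -0.0375, "ty": 0.0135, "tz": -0.01, "yaw": 0, "grip": 0.087}, {"tx": 0, "ty": 0, "tz": 0, "yaw": 0, "grip": 0.087}])

```text
clock: 14.4
eef_pos: [0.4966, 0.273, 0.2696]
ee_rot: [0.996, 0.082, -0.044, 0.004]
force: [0.1, 0.6, 1.1]
opening: 0.0869
```

```bash
python3 - <<'E'
from h import *
from plant import r
s,_,_=st(r);print(s["joint_positions"])
E
```

```text
t 14.4 tcp [0.4966 0.273  0.2696] yaw 9.37 zax [-0.0874 -0.0158 -0.996 ] F [0.07 0.56 1.14] op 0.0869 q6 1.84
[0.42955262 0.08639021 1.17950742 0.02382644 1.96175899 1.84484043]
```

>>> apply_moves(targets=[{"tx": 0, "ty": 0, "tz": 0, "yaw": -10, "grip": 0.087}, {"tx": 0, "ty": 0, "tz": 0, "yaw": -10, "grip": 0.087}, {"tx": 0, "ty": 0, "tz": 0, "yaw": 0, "grip": 0.087}])

```text
clock: 14.78
eef_pos: [0.4976, 0.2736, 0.2669]
ee_rot: [0.965, 0.258, -0.045, -0.004]
force: [0.9, -0.2, 0.1]
opening: 0.0869
```

```bash
python3 - <<'E'
from h import *
from plant import r
s,_,_=st(r);print(s["joint_positions"])
import pickle
c,s=pickle.load(open("w10.pkl","rb"));im=cv2.imread("pics/w10.png")
cv2.imwrite("pics/w10c.png",crop(im,270,115,105,105,5))
E
```

```text
t 14.78 tcp [0.4976 0.2736 0.2669] yaw 30.07 zax [-0.0893 -0.0166 -0.9959] F [ 0.89 -0.19  0.11] op 0.0869 q6 1.49
[0.42965886 0.09048714 1.18018898 0.02394713 1.9590576  1.48510975]
```

View pics/w10c.png

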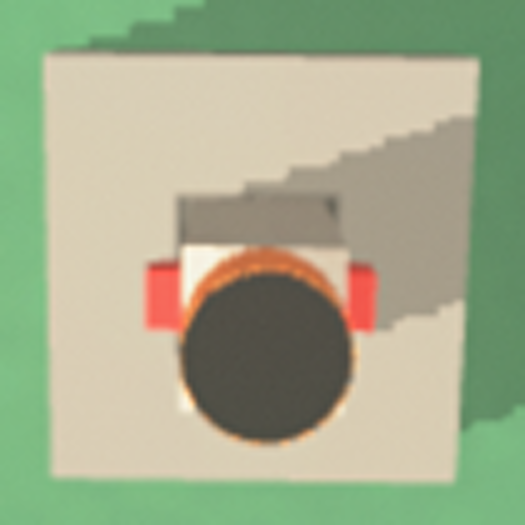

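>>> apply_moves(targets=[{"tx": 0, "ty": 0, "tz": 0.05, "yaw": 0, "grip": 0.087}, {"tx": 0, "ty": 0, "tz": 0.05, "yaw": 0, "grip": 0.087}, {"tx": 0, "ty": 0, "tz": 0, "yaw": 0, "grip": 0.087}])

```text
clock: 15.15
eef_pos: [0.4895, 0.2724, 0.1633]
ee_rot: [0.966, 0.254, -0.046, -0.003]
force: [-0.1, -0.2, 0.8]
opening: 0.087
```

```bash
python3 - <<'E'
from h import *
from plant import r
s,_,_=st(r);q=s["joint_positions"];print(q,q[1]+q[2]+q[4]-np.pi)
E
```

```text
t 15.15 tcp [0.4895 0.2724 0.1633] yaw 29.48 zax [-0.09   -0.0169 -0.9958] F [-0.09 -0.23  0.77] op 0.087 q6 1.49
[0.433579   0.06049996 1.39478886 0.02298875 1.77520214 1.49486633] 0.0888983132838157
```

>>> apply_moves(targets=[{"tx": 0, "ty": 0.05, "tz": -0.03, "yaw": 0, "grip": 0.087}, {"tx": 0, "ty": 0.05, "tz": -0.03, "yaw": 0, "grip": 0.087}, {"tx": 0, "ty": 0.05, "tz": -0.03, "yaw": 0, "grip": 0.087}, {"tx": 0, "ty": 0, "tz": 0, "yaw": 0, "grip": 0.087}])

```text
clock: 15.65
eef_pos: [0.5754, 0.1409, 0.259]
ee_rot: [0.967, 0.251, -0.042, -0.003]
force: [0.6, 0.4, 0.1]
opening: 0.0872
```

```bash
python3 - <<'E'
from h import *
from plant import r
s,_,_=st(r);q=s["joint_positions"];print(q,q[1]+q[2]+q[4]-np.pi)
E
```

```text
t 15.65 tcp [0.5754 0.1409 0.259 ] yaw 29.13 zax [-0.0817 -0.0156 -0.9965] F [0.59 0.39 0.12] op 0.0872 q6 1.25
[ 1.83052570e-01  1.52191063e-01  1.12716486e+00 -5.12557357e-04
  1.94549551e+00  1.24634548e+00] 0.08325878088695715
```

```bash
python3 - <<'E'
from h import *
from plant import r
import pickle
c,s=pickle.load(open("w10.pkl","rb"))
f=lambda a,b,z:onplane(c,270+(a+.5)/5-.5,115+(b+.5)/5-.5,z)
print("head",f(267,356.5,.126))
a,b=f(147,265,.072),f(376,267,.072);d=a-b;print("btn",a,b,np.linalg.norm(d),"mid",(a+b)/2,"yaw",np.degrees(np.arctan2(-d[0],d[1])))
Q=[f(*p,.04) for p in [(45,55),(479,60),(457,481),(51,477)]];print("holder",np.mean(Q,0)[:2],[round(np.linalg.norm(Q[i]-Q[i-1]),4) for i in range(4)])
for i,j in ((3,0),(2,1)):
    e=Q[j]-Q[i];print(np.degrees(np.arctan2(e[1],e[0])))
for i,j in ((1,0),(2,3)):
    e=Q[j]-Q[i];print(np.degrees(np.arctan2(-e[0],e[1])))
go(r,[.58,.311,.26],8)
E
```

```text
head [0.60005005 0.31158629 0.126     ]
btn [0.60293727 0.33203817 0.072     ] [0.60890083 0.29268317 0.072     ] 0.039804265339201755 mid [0.60591905 0.31236067 0.072     ] yaw 8.61661901577869
holder [0.59977368 0.31142528] [np.float64(0.0798), np.float64(0.08), np.float64(0.0797), np.float64(0.0808)]
8.087509374419726
8.645956570885206
8.474475791093491
8.540034387322155
t 15.65 tcp [0.5754 0.1409 0.259 ] yaw 29.13 zax [-0.0817 -0.0156 -0.9965] F [0.59 0.39 0.12] op 0.0872 q6 1.25
tool shift mm [  86.5 -146.5   -4.1] dist 170.1
tool yaw deg 21.13
```

>>> apply_moves(targets=[{"tx": 0.0105, "ty": -0.018, "tz": -0.001, "yaw": 0, "grip": 0.087}, {"tx": 0.0105, "ty": -0.018, "tz": -0.001, "yaw": 0, "grip": 0.087}, {"tx": 0.0105, "ty": -0.018, "tz": -0.001, "yaw": 0, "grip": 0.087}, {"tx": 0.0105, "ty": -0.018, "tz": -0.001, "yaw": 0, "grip": 0.087}, {"tx": 0.0105, "ty": -0.018, "tz": -0.001, "yaw": 0, "grip": 0.087}, {"tx": 0.0105, "ty": -0.018, "tz": -0.001, "yaw": 0, "grip": 0.087}, {"tx": 0.0105, "ty": -0.018, "tz": -0.001, "yaw": 0, "grip": 0.087}, {"tx": 0.0105, "ty": -0.018, "tz": -0.001, "yaw": 0, "grip": 0.087}, {"tx": 0, "ty": 0, "tz": 0, "yaw": 6.5, "grip": 0.087}, {"tx": 0, "ty": 0, "tz": 0, "yaw": 6.5, "grip": 0.087}, {"tx": 0, "ty": 0, "tz": 0, "yaw": 6.5, "grip": 0.087}, {"tx": 0, "ty": 0, "tz": 0, "yaw": 0, "grip": 0.087}])

```text
clock: 17.15
eef_pos: [0.5767, 0.3289, 0.2633]
ee_rot: [0.996, 0.082, -0.043, 0.004]
force: [0.2, 0.2, 0.1]
opening: 0.0871
```

```bash
python3 - <<'E'
from h import *
from plant import r
import pickle
s,_,_=st(r);q=s["joint_positions"];print(q,q[1]+q[2]+q[4]-np.pi)
go(r,[.6,.312,.145],8.4)
c=r.calibration("wrist");im=r.grab_frame("wrist")[:,:,::-1].copy();cv2.imwrite("pics/w11.png",im);pickle.dump((c,s),open("w11.pkl","wb"))
cv2.imwrite("pics/w11c.png",crop(im,250,100,150,150,5)[:600])
E
```

```text
t 17.15 tcp [0.5767 0.3289 0.2633] yaw 9.36 zax [-0.0841 -0.0153 -0.9963] F [0.23 0.2  0.14] op 0.0871 q6 1.87
[0.45531097 0.35866039 0.87849105 0.02540428 1.98674956 1.87196625] 0.08230834942768084
t 17.15 tcp [0.5767 0.3289 0.2633] yaw 9.36 zax [-0.0841 -0.0153 -0.9963] F [0.23 0.2  0.14] op 0.0871 q6 1.87
tool shift mm [ 30.2  20.3 116.2] dist 121.8
tool yaw deg 0.96
```

View pics/w11c.png

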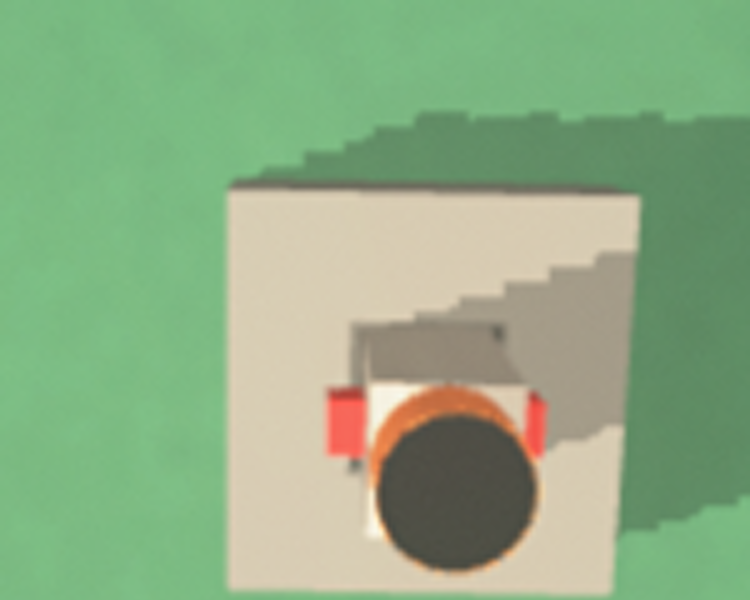

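Slow moves keep the tilt constant. The head is at crop (457,492). I'll re-measure from this viewpoint.

```bash
python3 - <<'E'
from h import *
from plant import r
import pickle
c,s=pickle.load(open("w11.pkl","rb"))
f=lambda a,b,z:onplane(c,250+(a+.5)/5-.5,100+(b+.5)/5-.5,z)
print("head",f(457,492,.126))
Q=[f(*p,.04) for p in [(228,190),(639,195),(613,593),(229,590)]];print("holder",np.mean(Q,0)[:2],[round(np.linalg.norm(Q[i]-Q[i-1]),4) for i in range(4)])
go(r,[.6,.312,.145],8.4)
E
```

```text
head [0.59999885 0.31147892 0.126     ]
holder [0.59986013 0.31142487] [np.float64(0.0803), np.float64(0.0797), np.float64(0.08), np.float64(0.0802)]
t 17.2 tcp [0.5767 0.3289 0.2633] yaw 9.44 zax [-0.0841 -0.0153 -0.9963] F [ 0.51 -0.29 -1.4 ] op 0.0869 q6 1.87
tool shift mm [ 30.2  20.3 116.2] dist 121.8
tool yaw deg 1.04
```

>>> apply_moves(targets=[{"tx": 0.01, "ty": 0.007, "tz": 0.02, "yaw": 0.8, "grip": 0.087}, {"tx": 0.01, "ty": 0.006, "tz": 0.025, "yaw": 0, "grip": 0.087}, {"tx": 0.008, "ty": 0.005, "tz": 0.025, "yaw": 0, "grip": 0.087}, {"tx": 0.001, "ty": 0.001, "tz": 0.015, "yaw": 0, "grip": 0.087}, {"tx": 0, "ty": 0, "tz": 0, "yaw": 0, "grip": 0.087}])

```text
clock: 17.82
eef_pos: [0.6028, 0.3114, 0.1677]
ee_rot: [0.996, 0.076, -0.044, 0.005]
force: [0.2, -0.3, -0.5]
opening: 0.0867
```

```bash
python3 - <<'E'
from h import *
from plant import r
go(r,[.601,.3117,.080],8.4)
E
```

```text
t 17.82 tcp [0.6028 0.3114 0.1677] yaw 8.77 zax [-0.0873 -0.0171 -0.996 ] F [ 0.23 -0.34 -0.47] op 0.0867 q6 1.84
tool shift mm [ 6.1 -0.9 87.5] dist 87.8
tool yaw deg 0.37
```

>>> apply_moves(targets=[{"tx": 0.0005, "ty": -0.0008, "tz": 0.015, "yaw": 0.3, "grip": 0.087}, {"tx": 0.0015, "ty": 0, "tz": 0.02, "yaw": 0, "grip": 0.087}, {"tx": 0.0015, "ty": 0, "tz": 0.02, "yaw": 0, "grip": 0.087}, {"tx": 0.0015, "ty": 0, "tz": 0.015, "yaw": 0, "grip": 0.087}, {"tx": 0.0005, "ty": 0, "tz": 0.005, "yaw": 0, "grip": 0.087}, {"tx": 0, "ty": 0, "tz": 0, "yaw": 0, "grip": 0.087}])

```text
clock: 18.58
eef_pos: [0.6014, 0.3124, 0.0886]
ee_rot: [0.996, 0.074, -0.043, 0.005]
force: [0.3, -0.1, -0.1]
opening: 0.0872
```

```bash
python3 - <<'E'
from h import *
from plant import r
go(r,[.601,.3117,.080],8.4)
im=r.grab_frame("wrist")[:,:,::-1].copy();cv2.imwrite("pics/w12.png",im)
E
```

```text
t 18.57 tcp [0.6014 0.3124 0.0886] yaw 8.52 zax [-0.0856 -0.0163 -0.9962] F [ 0.33 -0.07 -0.09] op 0.0872 q6 1.84
tool shift mm [0.3 0.6 8.6] dist 8.6
tool yaw deg 0.12
```

View pics/w12.png

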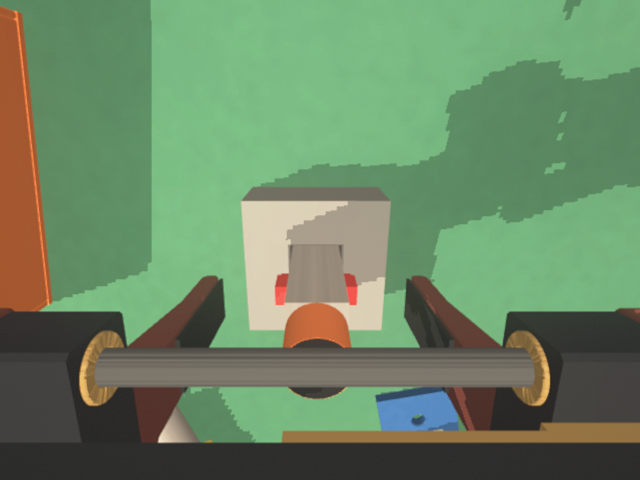

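The fingers straddle the mast, with the buttons at (282,290) and (351,290) centred between them. I'll go down 8 mm and pinch.

>>> apply_moves(targets=[{"tx": 0.0003, "ty": 0.0005, "tz": 0.006, "yaw": 0, "grip": 0.087}, {"tx": 0, "ty": 0, "tz": 0.002, "yaw": 0, "grip": 0.06}, {"tx": 0, "ty": 0, "tz": 0, "yaw": 0, "grip": 0.015}, {"tx": 0, "ty": 0, "tz": 0, "yaw": 0, "grip": 0.015}, {"tx": 0, "ty": 0, "tz": 0, "yaw": 0, "grip": 0.015}, {"tx": 0, "ty": 0, "tz": 0, "yaw": 0, "grip": 0.015}, {"tx": 0, "ty": 0, "tz": 0, "yaw": 0, "grip": 0.015}, {"tx": 0, "ty": 0, "tz": 0, "yaw": 0, "grip": 0.015}], grip_force=30)

```text
clock: 19.62
eef_pos: [0.6022, 0.3124, 0.083]
ee_rot: [0.996, 0.074, -0.041, 0.004]
force: [0.0, 0.5, -0.3]
opening: 0.0257
```

```bash
python3 - <<'E'
from h import *
from plant import r
go(r,[.601,.3117,.080],8.4)
im=r.grab_frame("wrist")[:,:,::-1].copy();cv2.imwrite("pics/w13.png",crop(im,210,200,220,200,3))
E
```

```text
t 19.62 tcp [0.6022 0.3124 0.083 ] yaw 8.53 zax [-0.0815 -0.0144 -0.9966] F [ 0.03  0.52 -0.27] op 0.0257 q6 1.84
tool shift mm [-1.1  0.5  3.1] dist 3.3
tool yaw deg 0.13
```

View pics/w13.png

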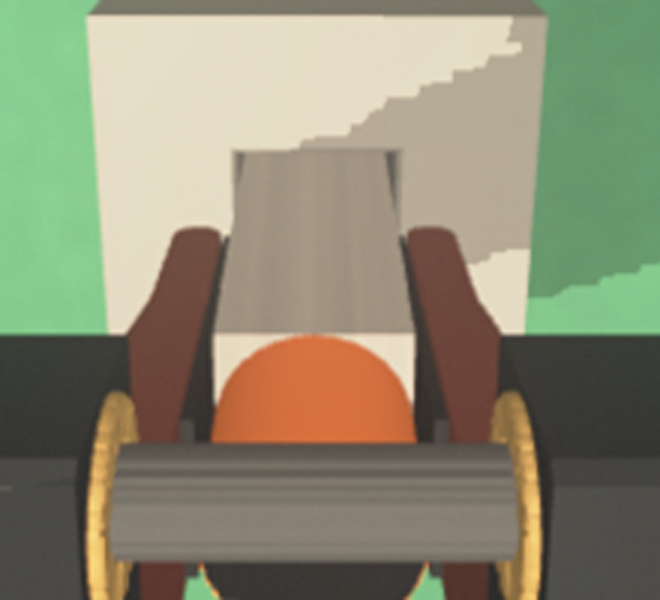

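The opening of 25.7 mm means the buttons are flush, but the tips only overlap about 3 mm of the button tops. I'll re-grip 3 mm lower.

>>> apply_moves(targets=[{"tx": 0, "ty": 0, "tz": 0, "yaw": 0, "grip": 0.055}, {"tx": 0, "ty": 0, "tz": 0, "yaw": 0, "grip": 0.055}, {"tx": -0.001, "ty": 0, "tz": 0.003, "yaw": 0, "grip": 0.055}, {"tx": 0, "ty": 0, "tz": 0.0005, "yaw": 0, "grip": 0.055}, {"tx": 0, "ty": 0, "tz": 0, "yaw": 0, "grip": 0.015}, {"tx": 0, "ty": 0, "tz": 0, "yaw": 0, "grip": 0.015}, {"tx": 0, "ty": 0, "tz": 0, "yaw": 0, "grip": 0.015}, {"tx": 0, "ty": 0, "tz": 0, "yaw": 0, "grip": 0.015}, {"tx": 0, "ty": 0, "tz": 0, "yaw": 0, "grip": 0.015}], grip_force=30)

```text
clock: 20.8
eef_pos: [0.6008, 0.312, 0.0792]
ee_rot: [0.996, 0.074, -0.041, 0.004]
force: [0.6, 1.0, -0.7]
opening: 0.0258
```

```bash
python3 - <<'E'
from h import *
from plant import r
go(r,[.601,.3117,.080],8.4)
E
```

```text
t 20.8 tcp [0.6008 0.312  0.0792] yaw 8.52 zax [-0.0818 -0.0147 -0.9965] F [ 0.61  1.02 -0.75] op 0.0258 q6 1.84
tool shift mm [ 0.1  0.4 -0.9] dist 0.9
tool yaw deg 0.12
```

```bash
python3 - <<'E'
from h import *
from plant import r
import pickle
s,Rm,y=st(r);L=Rm.T@(np.array([.600,.3115,.010])-s["eef_pos"]);A=Rm.T@[0,0,1]
pickle.dump((L,A),open("mast.pkl","wb"));print(L,A)
go(r,[.601,.312,.235],8.4)
E
```

```text
t 20.8 tcp [0.6008 0.312  0.0792] yaw 8.52 zax [-0.0818 -0.0147 -0.9965] F [ 0.61  1.02 -0.75] op 0.0258 q6 1.84
[0.00487156 0.0002503  0.06899231] [-0.08308352  0.00237909 -0.99653975]
t 20.8 tcp [0.6008 0.312  0.0792] yaw 8.52 zax [-0.0818 -0.0147 -0.9965] F [ 0.61  1.02 -0.75] op 0.0258 q6 1.84
tool shift mm [ -12.8    0.4 -155.3] dist 155.8
tool yaw deg 0.12
```

>>> apply_moves(targets=[{"tx": -0.0008, "ty": 0, "tz": -0.01, "yaw": 0, "grip": 0.015}, {"tx": -0.0016, "ty": 0, "tz": -0.02, "yaw": 0, "grip": 0.015}, {"tx": -0.0016, "ty": 0, "tz": -0.02, "yaw": 0, "grip": 0.015}, {"tx": -0.002, "ty": 0, "tz": -0.025, "yaw": 0, "grip": 0.015}, {"tx": -0.002, "ty": 0, "tz": -0.025, "yaw": 0, "grip": 0.015}, {"tx": -0.0016, "ty": 0, "tz": -0.02, "yaw": 0, "grip": 0.015}, {"tx": -0.0008, "ty": 0, "tz": -0.01, "yaw": 0, "grip": 0.015}, {"tx": 0, "ty": 0, "tz": 0, "yaw": 0, "grip": 0.015}])

```text
clock: 21.8
eef_pos: [0.6016, 0.3127, 0.2228]
ee_rot: [0.996, 0.074, -0.038, 0.003]
force: [-0.6, -1.3, -2.9]
opening: 0.0258
```

```bash
python3 - <<'E'
from h import *
from plant import r
st(r)
im=r.grab_frame("scene")[:,:,::-1].copy();cv2.imwrite("pics/s14.png",crop(im,350,180,200,150,4))
im=r.grab_frame("wrist")[:,:,::-1].copy();cv2.imwrite("pics/w14.png",im)
go(r,[.5857,-.0558,.235],-15.7)
E
```

```text
t 21.8 tcp [0.6016 0.3127 0.2228] yaw 8.54 zax [-0.0758 -0.012  -0.9971] F [-0.56 -1.34 -2.87] op 0.0258 q6 1.85
t 21.9 tcp [0.6012 0.3125 0.221 ] yaw 8.53 zax [-0.078  -0.013  -0.9969] F [-0.28  0.99 -2.17] op 0.0259 q6 1.85
tool shift mm [-70.9 361.9  -7.9] dist 368.9
tool yaw deg 24.23
```

View pics/s14.png

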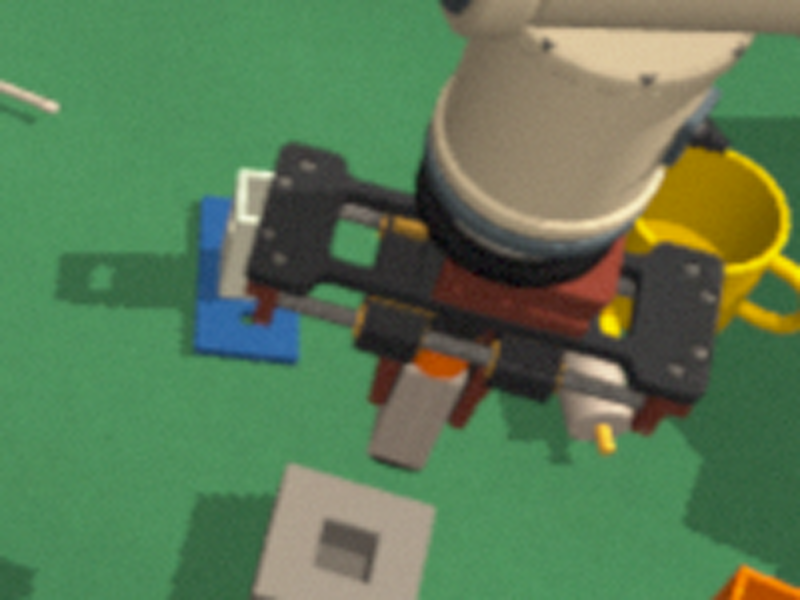

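View pics/w14.png

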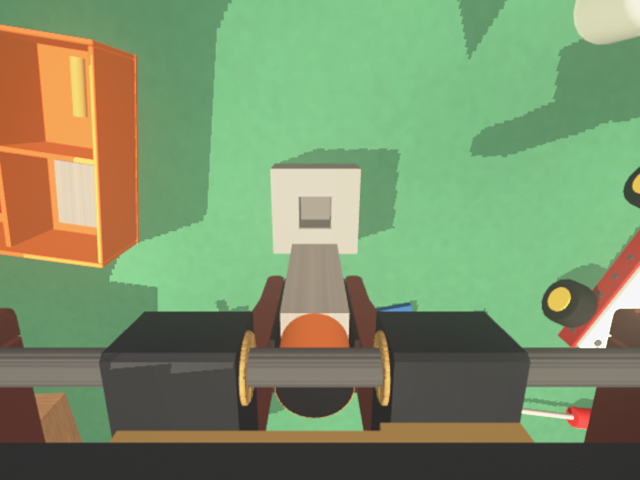

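The mast is out of the holder and gripped. I'll carry it slowly to the rover, which avoids tilt build-up, and turn to −15.7°.

>>> apply_moves(targets=[{"tx": -0.002, "ty": 0.01, "tz": -0.004, "yaw": 0, "grip": 0.015}, {"tx": -0.004, "ty": 0.02, "tz": -0.004, "yaw": 0, "grip": 0.015}, {"tx": -0.0042, "ty": 0.0215, "tz": -0.004, "yaw": 0, "grip": 0.015}, {"tx": -0.0042, "ty": 0.0215, "tz": -0.004, "yaw": 0, "grip": 0.015}, {"tx": -0.0042, "ty": 0.0215, "tz": -0.002, "yaw": 0, "grip": 0.015}, {"tx": -0.0042, "ty": 0.0215, "tz": -0.001, "yaw": 0, "grip": 0.015}, {"tx": -0.0042, "ty": 0.0215, "tz": -0.001, "yaw": 0, "grip": 0.015}, {"tx": -0.0042, "ty": 0.0215, "tz": -0.001, "yaw": 0, "grip": 0.015}, {"tx": -0.0042, "ty": 0.0215, "tz": -0.001, "yaw": 0, "grip": 0.015}, {"tx": -0.0042, "ty": 0.0215, "tz": -0.001, "yaw": 0, "grip": 0.015}, {"tx": -0.0042, "ty": 0.0215, "tz": 0, "yaw": 0, "grip": 0.015}, {"tx": -0.0042, "ty": 0.0215, "tz": 0, "yaw": 0, "grip": 0.015}, {"tx": -0.0042, "ty": 0.0215, "tz": 0, "yaw": 0, "grip": 0.015}, {"tx": -0.0042, "ty": 0.0215, "tz": 0, "yaw": 0, "grip": 0.015}, {"tx": -0.002, "ty": 0.01, "tz": 0, "yaw": 0, "grip": 0.015}, {"tx": 0, "ty": 0, "tz": 0, "yaw": 5, "grip": 0.015}, {"tx": 0, "ty": 0, "tz": 0, "yaw": 6, "grip": 0.015}, {"tx": 0, "ty": 0, "tz": 0, "yaw": 6, "grip": 0.015}, {"tx": 0, "ty": 0, "tz": 0, "yaw": 4, "grip": 0.015}, {"tx": 0, "ty": 0, "tz": 0, "yaw": 0, "grip": 0.015}])

```text
clock: 24.4
eef_pos: [0.5867, -0.0151, 0.2488]
ee_rot: [0.992, -0.115, -0.04, 0.012]
force: [-0.6, -0.3, -2.5]
opening: 0.0256
```

```bash
cat > mrem.py <<'E'
from h import *
from plant import r
import pickle
L,A=pickle.load(open("mast.pkl","rb"))
s,Rm,y=st(r);M=np.array([.5857,-.0558]);low=s["eef_pos"]+Rm@L;ax=Rm@A
print("low end",np.round(low,4),"axis",np.round(ax,4),"axis in tool y/x",ax@Rm[:,1]*0, "yaw tool",round(y+15.7,2))
for nm,z in (("tip",0),("mid",.028)):
    p=low+ax*z;e=np.array([M[0]-p[0],M[1]-p[1],0]);print(nm,"err world mm",np.round(e[:2]*1000,2),"tool shift mm",np.round(Rm.T@e*1000,2))
print("down 10mm tool",np.round(Rm.T@[0,0,-10],2),"low above plate top",round((low[2]-.058)*1000,1))
E
python3 mrem.py; python3 - <<'E'
from h import *
from plant import r
im=r.grab_frame("wrist")[:,:,::-1].copy();cv2.imwrite("pics/w15.png",im)
E
```

```text
t 24.4 tcp [ 0.5867 -0.0151  0.2488] yaw -13.29 zax [-0.0825 -0.0142 -0.9965] F [-0.55 -0.28 -2.48] op 0.0256 q6 1.72
low end [ 0.5857 -0.0174  0.1796] axis [0.0011 0.0309 0.9995] axis in tool y/x 0.0 yaw tool 2.41
tip err world mm [ 3.000e-02 -3.836e+01] tool shift mm [ 8.82 37.33  0.54]
mid err world mm [ -0.   -39.23] tool shift mm [ 8.99 38.18  0.56]
down 10mm tool [ 0.77 -0.33  9.96] low above plate top 121.6
```

View pics/w15.png

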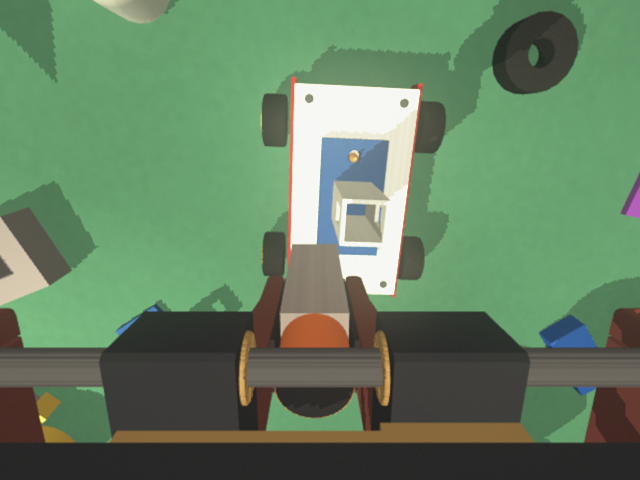

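```bash
python3 - <<'E'
from h import *
im=cv2.imread("pics/w15.png");cv2.imwrite("pics/w15c.png",crop(im,310,170,95,95,6))
from plant import r
import pickle;pickle.dump(r.calibration("wrist"),open("w15.pkl","wb"))
E
```

```text
(no output)
```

View pics/w15c.png

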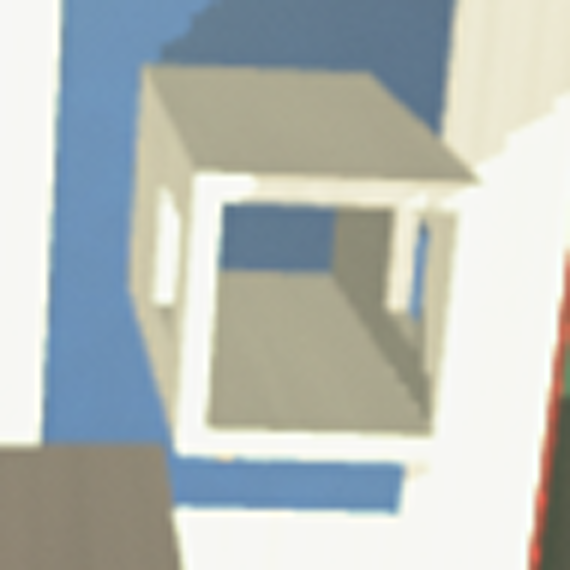

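```bash
python3 - <<'E'
from h import *
import pickle
c=pickle.load(open("w15.pkl","rb"))
Q=[onplane(c,310+(a+.5)/6-.5,170+(b+.5)/6-.5,.138) for a,b in [(222,205),(458,212),(434,436),(207,428)]]
print(np.mean(Q,0),[np.linalg.norm(Q[i]-Q[i-1]) for i in range(4)])
E
python3 mrem.py
```

```text
[ 0.58516974 -0.05605922  0.138     ] [np.float64(0.028112700171746077), np.float64(0.028435455407634102), np.float64(0.028410527522794996), np.float64(0.028340993314573883)]
t 24.45 tcp [ 0.5867 -0.0151  0.2487] yaw -13.25 zax [-0.0825 -0.0143 -0.9965] F [-0.6  -0.38 -2.19] op 0.0258 q6 1.72
low end [ 0.5857 -0.0174  0.1796] axis [0.0011 0.0309 0.9995] axis in tool y/x 0.0 yaw tool 2.45
tip err world mm [ 2.000e-02 -3.838e+01] tool shift mm [ 8.79 37.35  0.55]
mid err world mm [-1.000e-02 -3.924e+01] tool shift mm [ 8.96 38.2   0.56]
down 10mm tool [ 0.77 -0.33  9.96] low above plate top 121.6
```

>>> apply_moves(targets=[{"tx": 0.002, "ty": 0.007, "tz": 0.003, "yaw": 1.2, "grip": 0.015}, {"tx": 0.003, "ty": 0.01, "tz": 0.006, "yaw": 1, "grip": 0.015}, {"tx": 0.003, "ty": 0.01, "tz": 0.006, "yaw": 0, "grip": 0.015}, {"tx": 0.0015, "ty": 0.007, "tz": 0.005, "yaw": 0, "grip": 0.015}, {"tx": 0, "ty": 0.001, "tz": 0.001, "yaw": 0, "grip": 0.015}, {"tx": 0, "ty": 0, "tz": 0, "yaw": 0, "grip": 0.015}])

```text
clock: 25.2
eef_pos: [0.5849, -0.055, 0.226]
ee_rot: [0.99, -0.134, -0.041, 0.013]
force: [0.4, -0.6, -2.6]
opening: 0.026
```

```bash
python3 mrem.py
```

```text
t 25.2 tcp [ 0.5849 -0.055   0.226 ] yaw -15.52 zax [-0.0839 -0.014  -0.9964] F [ 0.42 -0.6  -2.57] op 0.026 q6 1.7
low end [ 0.5837 -0.0575  0.1569] axis [0.0032 0.0338 0.9994] axis in tool y/x 0.0 yaw tool 0.18
tip err world mm [2.   1.72] tool shift mm [ 1.46 -2.19 -0.19]
mid err world mm [1.91 0.77] tool shift mm [ 1.63 -1.25 -0.17]
down 10mm tool [ 0.77 -0.36  9.96] low above plate top 98.9
```

>>> apply_moves(targets=[{"tx": 0.0015, "ty": -0.0017, "tz": 0, "yaw": 0.1, "grip": 0.015}, {"tx": 0, "ty": 0, "tz": 0, "yaw": 0, "grip": 0.015}, {"tx": 0.0004, "ty": -0.0002, "tz": 0.006, "yaw": 0, "grip": 0.015}, {"tx": 0.0006, "ty": -0.0003, "tz": 0.008, "yaw": 0, "grip": 0.015}, {"tx": 0.0006, "ty": -0.0003, "tz": 0.007, "yaw": 0, "grip": 0.015}, {"tx": 0, "ty": 0, "tz": 0, "yaw": 0, "grip": 0.015}])

```text
clock: 25.95
eef_pos: [0.5869, -0.0526, 0.2032]
ee_rot: [0.99, -0.134, -0.041, 0.013]
force: [-0.7, 0.4, -2.2]
opening: 0.0253
```

```bash
python3 mrem.py; python3 - <<'E'
from h import *
from plant import r
im=r.grab_frame("wrist")[:,:,::-1].copy();cv2.imwrite("pics/w16.png",crop(im,220,150,200,200,3))
E
```

```text
t 25.95 tcp [ 0.5869 -0.0526  0.2032] yaw -15.54 zax [-0.0839 -0.0138 -0.9964] F [-0.7   0.42 -2.16] op 0.0253 q6 1.7
low end [ 0.5858 -0.0551  0.1341] axis [0.0032 0.0337 0.9994] axis in tool y/x 0.0 yaw tool 0.16
tip err world mm [-0.07 -0.67] tool shift mm [0.11 0.67 0.02]
mid err world mm [-0.16 -1.62] tool shift mm [0.27 1.6  0.04]
down 10mm tool [ 0.77 -0.36  9.96] low above plate top 76.1
```

View pics/w16.png

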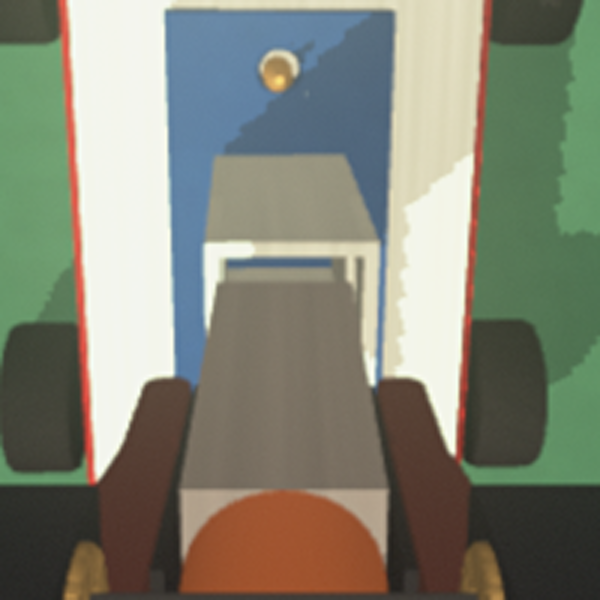

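>>> apply_moves(targets=[{"tx": 0.0005, "ty": 0.0007, "tz": 0.005, "yaw": 0, "grip": 0.015}, {"tx": 0.0005, "ty": 0, "tz": 0.006, "yaw": 0, "grip": 0.015}, {"tx": 0.0005, "ty": 0, "tz": 0.006, "yaw": 0, "grip": 0.015}, {"tx": 0.0003, "ty": 0, "tz": 0.004, "yaw": 0, "grip": 0.015}, {"tx": 0, "ty": 0, "tz": 0, "yaw": 0, "grip": 0.015}])

```text
clock: 26.62
eef_pos: [0.5869, -0.0543, 0.1813]
ee_rot: [0.99, -0.134, -0.04, 0.013]
force: [0.2, -0.4, -1.9]
opening: 0.0262
```

```bash
python3 mrem.py
```

```text
t 26.62 tcp [ 0.5869 -0.0543  0.1813] yaw -15.55 zax [-0.0829 -0.014  -0.9965] F [ 0.24 -0.4  -1.85] op 0.0262 q6 1.7
low end [ 0.5858 -0.0568  0.1122] axis [0.0022 0.0338 0.9994] axis in tool y/x 0.0 yaw tool 0.15
tip err world mm [-0.11  1.02] tool shift mm [-0.38 -0.95 -0.  ]
mid err world mm [-0.17  0.07] tool shift mm [-0.19 -0.03  0.01]
down 10mm tool [ 0.76 -0.36  9.96] low above plate top 54.2
```

>>> apply_moves(targets=[{"tx": 0.0003, "ty": -0.0002, "tz": 0.004, "yaw": 0, "grip": 0.015}, {"tx": 0.0004, "ty": -0.0002, "tz": 0.005, "yaw": 0, "grip": 0.015}, {"tx": 0.0004, "ty": -0.0002, "tz": 0.005, "yaw": 0, "grip": 0.015}, {"tx": 0.0002, "ty": -0.0001, "tz": 0.003, "yaw": 0, "grip": 0.015}, {"tx": 0, "ty": 0, "tz": 0, "yaw": 0, "grip": 0.015}])

```text
clock: 27.25
eef_pos: [0.587, -0.0542, 0.1632]
ee_rot: [0.99, -0.134, -0.04, 0.013]
force: [-0.3, -0.6, -2.9]
opening: 0.0258
```

```bash
python3 mrem.py
```

```text
t 27.25 tcp [ 0.587  -0.0542  0.1632] yaw -15.54 zax [-0.0827 -0.014  -0.9965] F [-0.33 -0.63 -2.91] op 0.0258 q6 1.7
low end [ 0.5859 -0.0567  0.0941] axis [0.002  0.0339 0.9994] axis in tool y/x 0.0 yaw tool 0.16
tip err world mm [-0.2  0.9] tool shift mm [-0.44 -0.82  0.  ]
mid err world mm [-0.26 -0.05] tool shift mm [-0.24  0.11  0.02]
down 10mm tool [ 0.76 -0.36  9.96] low above plate top 36.1
```

>>> apply_moves(targets=[{"tx": 0.0002, "ty": -0.0001, "tz": 0.003, "yaw": 0, "grip": 0.015}, {"tx": 0.0002, "ty": -0.0001, "tz": 0.003, "yaw": 0, "grip": 0.015}, {"tx": 0, "ty": 0, "tz": 0.001, "yaw": 0, "grip": 0.015}, {"tx": 0, "ty": 0, "tz": 0, "yaw": 0, "grip": 0.015}])

```text
clock: 27.75
eef_pos: [0.587, -0.0545, 0.156]
ee_rot: [0.99, -0.135, -0.04, 0.013]
force: [-0.1, -0.4, -2.0]
opening: 0.0258
```

```bash
python3 mrem.py; python3 - <<'E'
from h import *
from plant import r
im=r.grab_frame("wrist")[:,:,::-1].copy();cv2.imwrite("pics/w17.png",crop(im,220,200,200,180,3))
im=r.grab_frame("scene")[:,:,::-1].copy();cv2.imwrite("pics/s17.png",crop(im,220,160,150,120,5))
E
```

```text
t 27.75 tcp [ 0.587  -0.0545  0.156 ] yaw -15.55 zax [-0.0822 -0.0145 -0.9965] F [-0.08 -0.36 -1.99] op 0.0258 q6 1.7
low end [ 0.5859 -0.057   0.0869] axis [0.0015 0.0343 0.9994] axis in tool y/x 0.0 yaw tool 0.15
tip err world mm [-0.2   1.19] tool shift mm [-0.51 -1.1  -0.  ]
mid err world mm [-0.24  0.23] tool shift mm [-0.29 -0.16  0.02]
down 10mm tool [ 0.75 -0.36  9.97] low above plate top 28.9
```

View pics/w17.png

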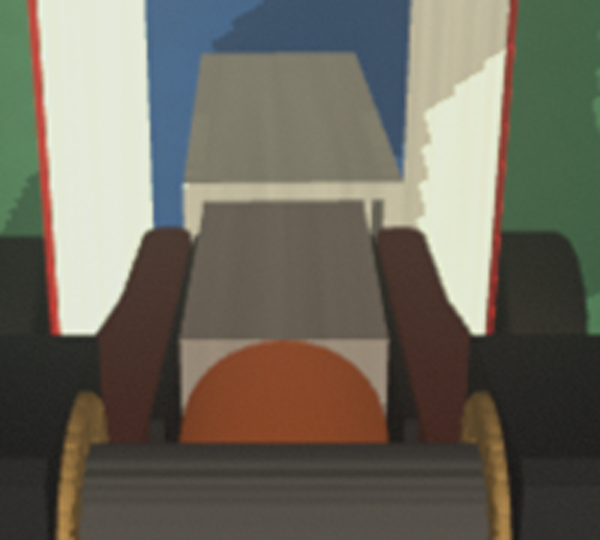

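View pics/s17.png

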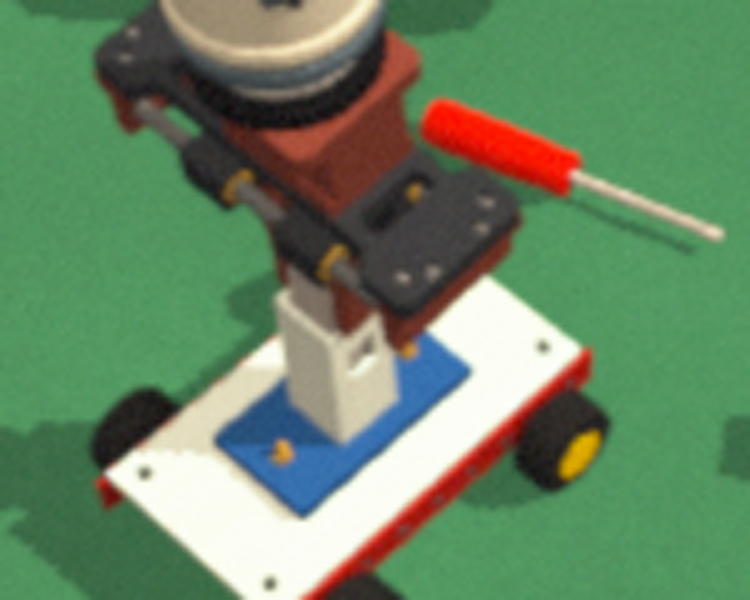

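The button undersides are about 5 mm below the rim and force is near zero. I'll go 1.5 mm deeper, then open and rise.

>>> apply_moves(targets=[{"tx": 0.0001, "ty": 0, "tz": 0.0015, "yaw": 0, "grip": 0.015}, {"tx": 0, "ty": 0, "tz": 0, "yaw": 0, "grip": 0.015}, {"tx": 0, "ty": 0, "tz": 0, "yaw": 0, "grip": 0.04}, {"tx": 0, "ty": 0, "tz": 0, "yaw": 0, "grip": 0.06}, {"tx": 0, "ty": 0, "tz": 0, "yaw": 0, "grip": 0.06}])

```text
clock: 28.48
eef_pos: [0.5875, -0.0545, 0.156]
ee_rot: [0.99, -0.135, -0.039, 0.013]
force: [-0.4, -0.8, -0.1]
opening: 0.0523
```

```bash
python3 mrem.py; python3 - <<'E'
from h import *
from plant import r
im=r.grab_frame("wrist")[:,:,::-1].copy();cv2.imwrite("pics/w18.png",crop(im,220,200,200,180,3))
E
```

```text
t 28.48 tcp [ 0.5875 -0.0545  0.156 ] yaw -15.55 zax [-0.0797 -0.0147 -0.9967] F [-0.38 -0.81 -0.14] op 0.0523 q6 1.7
low end [ 0.5866 -0.0571  0.0869] axis [-0.001   0.0345  0.9994] axis in tool y/x 0.0 yaw tool 0.15
tip err world mm [-0.91  1.26] tool shift mm [-1.21 -0.97  0.05]
mid err world mm [-0.88  0.29] tool shift mm [-0.92 -0.04  0.07]
down 10mm tool [ 0.73 -0.35  9.97] low above plate top 28.9
```

View pics/w18.png

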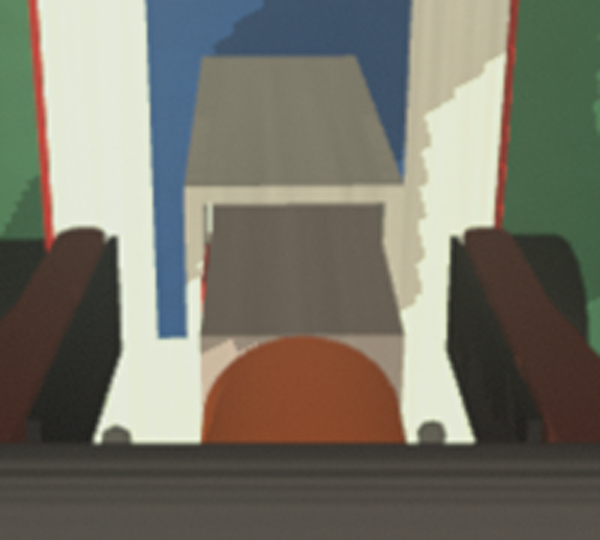

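The mast stays put with the fingers open, and the buttons are held in. I'll rise, close the fingers and push from above.

>>> apply_moves(targets=[{"tx": 0, "ty": 0, "tz": -0.01, "yaw": 0, "grip": 0.07}, {"tx": 0, "ty": 0, "tz": -0.02, "yaw": 0, "grip": 0.07}, {"tx": 0, "ty": 0, "tz": -0.02, "yaw": 0, "grip": 0.07}, {"tx": 0, "ty": 0, "tz": -0.02, "yaw": 0, "grip": 0.07}, {"tx": 0, "ty": 0, "tz": -0.01, "yaw": 0, "grip": 0.07}, {"tx": 0, "ty": 0, "tz": 0, "yaw": 0, "grip": 0.0}, {"tx": 0, "ty": 0, "tz": 0, "yaw": 0, "grip": 0.0}, {"tx": 0, "ty": 0, "tz": 0, "yaw": 0, "grip": 0.0}, {"tx": 0, "ty": 0, "tz": 0, "yaw": 0, "grip": 0.0}, {"tx": 0, "ty": 0, "tz": 0, "yaw": 0, "grip": 0.0}, {"tx": 0, "ty": 0, "tz": 0, "yaw": 0, "grip": 0.0}])

```text
clock: 29.9
eef_pos: [0.5937, -0.053, 0.239]
ee_rot: [0.99, -0.134, -0.039, 0.013]
force: [-0.4, -0.1, 0.3]
opening: 0.0138
```

```bash
python3 - <<'E'
from h import *
from plant import r
s,Rm,y=st(r)
tip=s["eef_pos"]+Rm[:,2]*.014;print("tip",tip)
tgt=np.array([.5857,-.0555,.203]);print("tool shift to top",Rm.T@(tgt-tip)*1000)
im=r.grab_frame("wrist")[:,:,::-1].copy();cv2.imwrite("pics/w19.png",im)
im=r.grab_frame("scene")[:,:,::-1].copy();cv2.imwrite("pics/s19.png",crop(im,220,160,150,120,5))
E
```

```text
t 29.9 tcp [ 0.5937 -0.053   0.239 ] yaw -15.54 zax [-0.0808 -0.0143 -0.9966] F [-0.44 -0.13  0.28] op 0.0138 q6 1.7
tip [ 0.59258409 -0.05322416  0.22502784]
tool shift to top [-4.37577017  3.2410585  22.54205054]
```

View pics/w19.png

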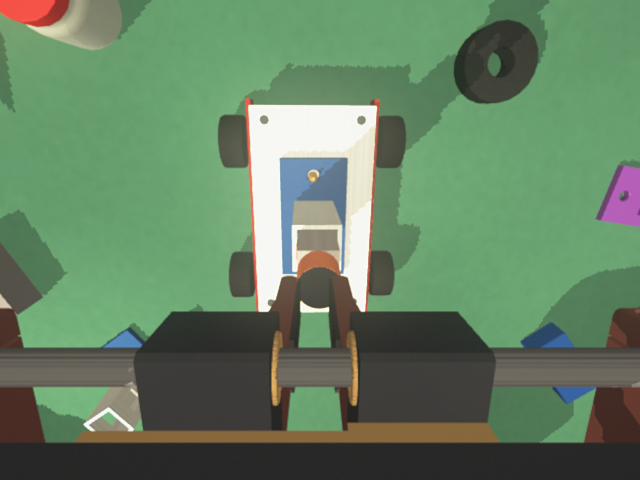

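View pics/s19.png

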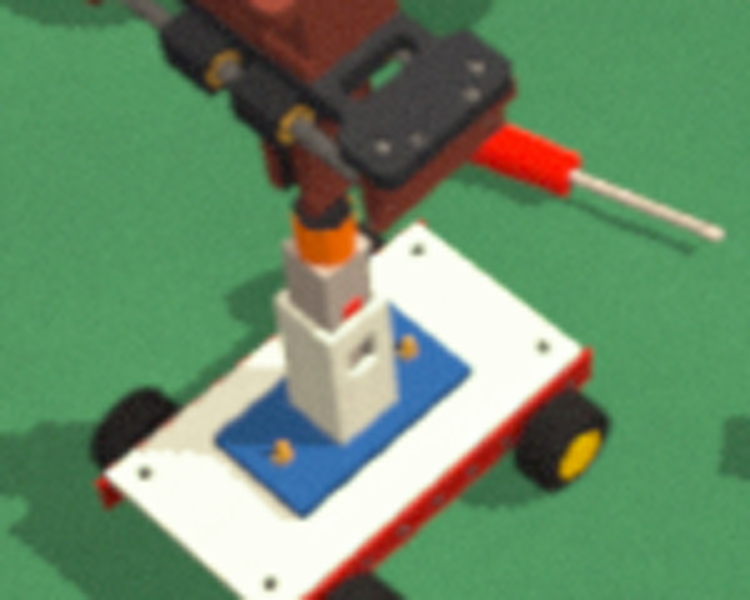

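Scene view: the mast stands upright with the red button flush at the rim, crop (352,307). Now I'll centre the closed fingers over the head and come down.

>>> apply_moves(targets=[{"tx": -0.004, "ty": 0.0028, "tz": 0.002, "yaw": 0, "grip": 0.0}, {"tx": 0, "ty": 0, "tz": 0.004, "yaw": 0, "grip": 0.0}, {"tx": 0.0003, "ty": 0, "tz": 0.005, "yaw": 0, "grip": 0.0}, {"tx": 0.0003, "ty": 0, "tz": 0.004, "yaw": 0, "grip": 0.0}, {"tx": 0, "ty": 0, "tz": 0, "yaw": 0, "grip": 0.0}])

```text
clock: 30.62
eef_pos: [0.5879, -0.0552, 0.2231]
ee_rot: [0.99, -0.134, -0.039, 0.013]
force: [-0.2, 0.5, 0.1]
opening: 0.0005
```

```bash
cat > push.py <<'E'
from h import *
from plant import r
s,Rm,y=st(r)
tip=s["eef_pos"]+Rm[:,2]*.014;print("tip",np.round(tip,4))
tgt=np.array([.5857,-.0555,.174]);print("tool shift to home top (tip z .174)",np.round(Rm.T@(tgt-tip)*1000,2))
E
python3 push.py
```

```text
t 30.62 tcp [ 0.5879 -0.0552  0.2231] yaw -15.54 zax [-0.0811 -0.0143 -0.9966] F [-0.24  0.51  0.09] op 0.0005 q6 1.7
tip [ 0.5868 -0.0554  0.2092]
tool shift to home top (tip z .174) [ 1.57 -0.87 35.16]
```

>>> apply_moves(targets=[{"tx": 0, "ty": -0.0001, "tz": 0.004, "yaw": 0, "grip": 0.0}, {"tx": 0.0001, "ty": -0.0001, "tz": 0.003, "yaw": 0, "grip": 0.0}, {"tx": 0.0001, "ty": -0.0001, "tz": 0.003, "yaw": 0, "grip": 0.0}, {"tx": 0.0001, "ty": -0.0001, "tz": 0.003, "yaw": 0, "grip": 0.0}])

```text
clock: 31.12
eef_pos: [0.5877, -0.0552, 0.2102]
ee_rot: [0.99, -0.134, -0.038, 0.013]
force: [0.3, -1.2, 1.2]
opening: 0.0003
```

```bash
python3 push.py
```

```text
t 31.12 tcp [ 0.5877 -0.0552  0.2102] yaw -15.54 zax [-0.0794 -0.0146 -0.9967] F [ 0.25 -1.18  1.17] op 0.0003 q6 1.7
tip [ 0.5865 -0.0554  0.1962]
tool shift to home top (tip z .174) [ 0.84 -0.43 22.23]
```

>>> apply_moves(targets=[{"tx": 0.0001, "ty": -0.0001, "tz": 0.003, "yaw": 0, "grip": 0.0}, {"tx": 0.0001, "ty": -0.0001, "tz": 0.003, "yaw": 0, "grip": 0.0}, {"tx": 0.0001, "ty": -0.0001, "tz": 0.003, "yaw": 0, "grip": 0.0}])

```text
clock: 31.5
eef_pos: [0.5874, -0.0552, 0.2008]
ee_rot: [0.99, -0.135, -0.038, 0.013]
force: [1.3, -0.3, 0.9]
opening: 0.0007
```

```bash
python3 push.py; python3 - <<'E'
from h import *
from plant import r
im=r.grab_frame("scene")[:,:,::-1].copy();cv2.imwrite("pics/s20.png",crop(im,220,160,150,120,5))
E
```

```text
t 31.5 tcp [ 0.5874 -0.0552  0.2008] yaw -15.55 zax [-0.0789 -0.0149 -0.9968] F [ 1.33 -0.27  0.86] op 0.0007 q6 1.7
tip [ 0.5863 -0.0555  0.1869]
tool shift to home top (tip z .174) [ 0.41 -0.27 12.88]
```

View pics/s20.png

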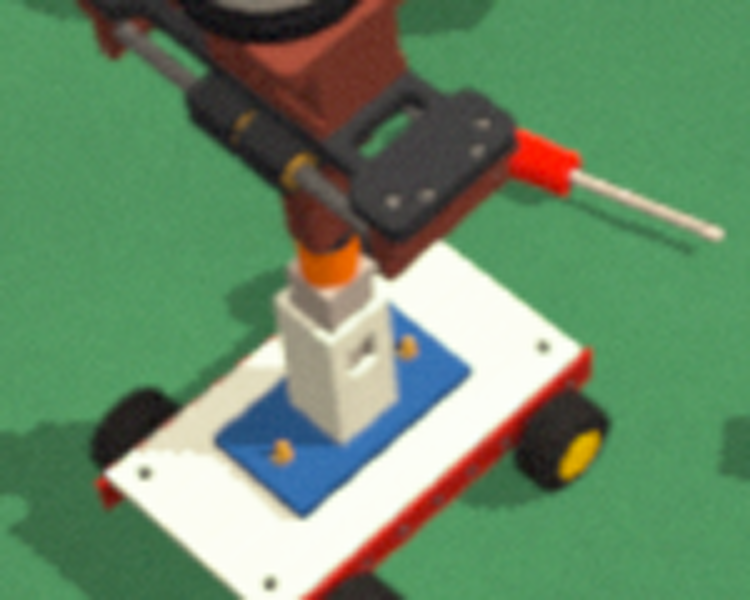

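The mast is sliding down and the buttons are below the rim. I'll keep pushing in small steps.

>>> apply_moves(targets=[{"tx": 0.0001, "ty": -0.0001, "tz": 0.003, "yaw": 0, "grip": 0.0}, {"tx": 0.0001, "ty": -0.0001, "tz": 0.003, "yaw": 0, "grip": 0.0}, {"tx": 0.0001, "ty": 0, "tz": 0.003, "yaw": 0, "grip": 0.0}])

```text
clock: 31.92
eef_pos: [0.5869, -0.0551, 0.1908]
ee_rot: [0.99, -0.134, -0.038, 0.013]
force: [-0.4, 0.5, 0.5]
opening: 0.0004
```

```bash
python3 push.py
```

```text
t 31.93 tcp [ 0.5869 -0.0551  0.1908] yaw -15.54 zax [-0.0794 -0.0146 -0.9967] F [-0.44  0.49  0.46] op 0.0004 q6 1.7
tip [ 0.5858 -0.0553  0.1769]
tool shift to home top (tip z .174) [0.19 0.15 2.85]
```

>>> apply_moves(targets=[{"tx": 0.0001, "ty": 0, "tz": 0.002, "yaw": 0, "grip": 0.0}, {"tx": 0, "ty": 0, "tz": 0.0015, "yaw": 0, "grip": 0.0}, {"tx": 0, "ty": 0, "tz": 0.0015, "yaw": 0, "grip": 0.0}])

```text
clock: 32.3
eef_pos: [0.5878, -0.0549, 0.1886]
ee_rot: [0.99, -0.134, -0.035, 0.012]
force: [0.1, 1.1, 5.6]
opening: 0.0006
```

```bash
python3 push.py; python3 - <<'E'
from h import *
from plant import r
im=r.grab_frame("scene")[:,:,::-1].copy();cv2.imwrite("pics/s21.png",crop(im,220,160,150,120,5))
E
```

```text
t 32.3 tcp [ 0.5878 -0.0549  0.1886] yaw -15.51 zax [-0.0736 -0.0146 -0.9972] F [0.13 1.1  5.6 ] op 0.0006 q6 1.7
tip [ 0.5868 -0.0551  0.1746]
tool shift to home top (tip z .174) [-0.87  0.64  0.7 ]
```

View pics/s21.png

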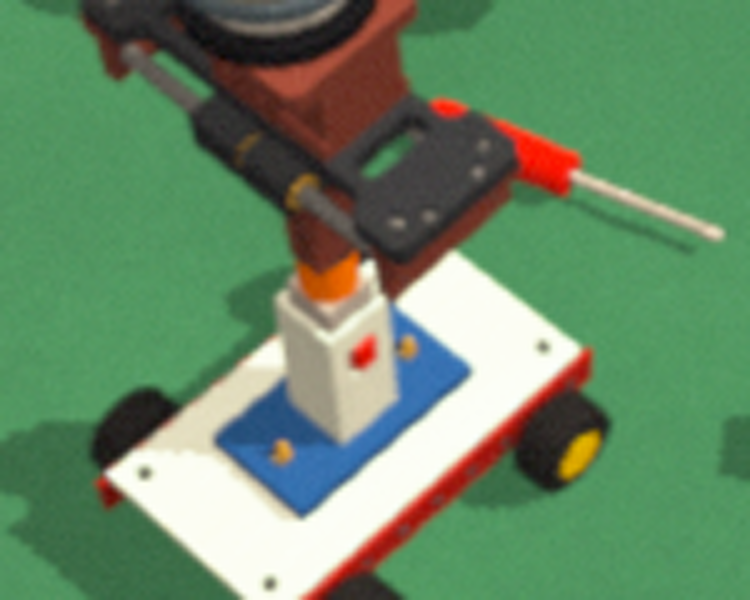

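The red button has popped out through the window at crop (362,350). The tip is at z 0.1746 (home is 0.174) and force is now rising. One more firm press to confirm the stop, then I'll lift.

>>> apply_moves(targets=[{"tx": 0, "ty": 0, "tz": 0.003, "yaw": 0, "grip": 0.0}, {"tx": 0, "ty": 0, "tz": 0.004, "yaw": 0, "grip": 0.0}])

```text
clock: 32.6
eef_pos: [0.5897, -0.0548, 0.1881]
ee_rot: [0.99, -0.134, -0.029, 0.012]
force: [0.5, 0.8, 15.9]
opening: 0.0002
```

```bash
python3 push.py
```

```text
t 32.6 tcp [ 0.5897 -0.0548  0.1881] yaw -15.47 zax [-0.0615 -0.0156 -0.998 ] F [ 0.51  0.84 15.95] op 0.0002 q6 1.7
tip [ 0.5888 -0.0551  0.1741]
tool shift to home top (tip z .174) [-2.91  1.25  0.33]
```

Hard stop: 16 N at tip z 0.1741, so the mast is home. I'll retreat and check it from above and from the side.

>>> apply_moves(targets=[{"tx": 0, "ty": 0, "tz": -0.008, "yaw": 0, "grip": 0.0}, {"tx": 0, "ty": 0, "tz": -0.015, "yaw": 0, "grip": 0.0}, {"tx": -0.01, "ty": 0, "tz": -0.02, "yaw": 0, "grip": 0.0}, {"tx": -0.015, "ty": 0, "tz": -0.02, "yaw": 0, "grip": 0.0}, {"tx": -0.015, "ty": 0, "tz": -0.02, "yaw": 0, "grip": 0.0}, {"tx": -0.015, "ty": 0, "tz": -0.01, "yaw": 0, "grip": 0.0}, {"tx": 0, "ty": 0, "tz": 0, "yaw": 0, "grip": 0.0}])

```text
clock: 33.48
eef_pos: [0.5386, -0.0373, 0.2925]
ee_rot: [0.991, -0.134, -0.028, 0.012]
force: [0.2, 0.6, -0.0]
opening: 0.0006
```

```bash
python3 push.py; python3 - <<'E'
from h import *
from plant import r
import pickle
pickle.dump(r.calibration("wrist"),open("w22.pkl","wb"))
im=r.grab_frame("wrist")[:,:,::-1].copy();cv2.imwrite("pics/w22.png",im)
a=r.grab_frame("scene")[:,:,::-1].copy();cv2.imwrite("pics/s22f.png",a);cv2.imwrite("pics/s22.png",crop(a,220,160,150,120,5))
cv2.imwrite("pics/t22.png",r.grab_frame("top")[:,:,::-1])
E
```

```text
t 33.48 tcp [ 0.5386 -0.0373  0.2925] yaw -15.45 zax [-0.0592 -0.0156 -0.9981] F [ 0.19  0.56 -0.03] op 0.0006 q6 1.71
tip [ 0.5378 -0.0376  0.2785]
tool shift to home top (tip z .174) [ 56.4    1.39 101.73]
```

View pics/w22.png

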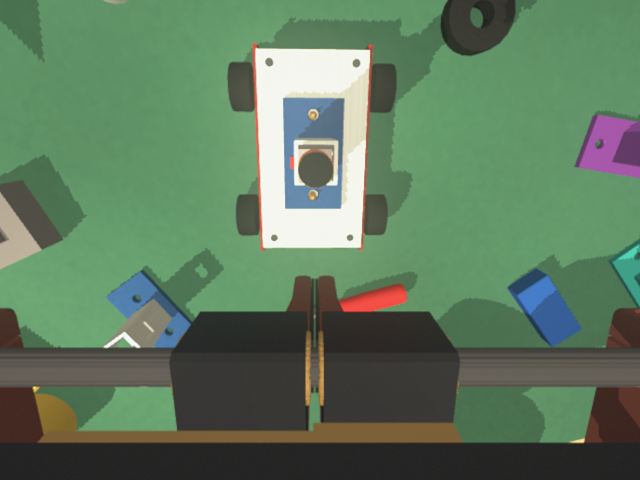

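View pics/s22.png

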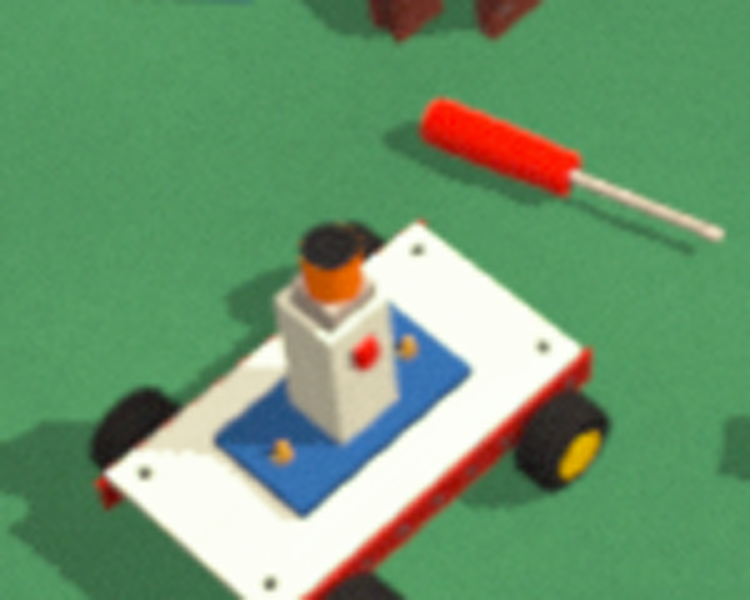

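View pics/t22.png

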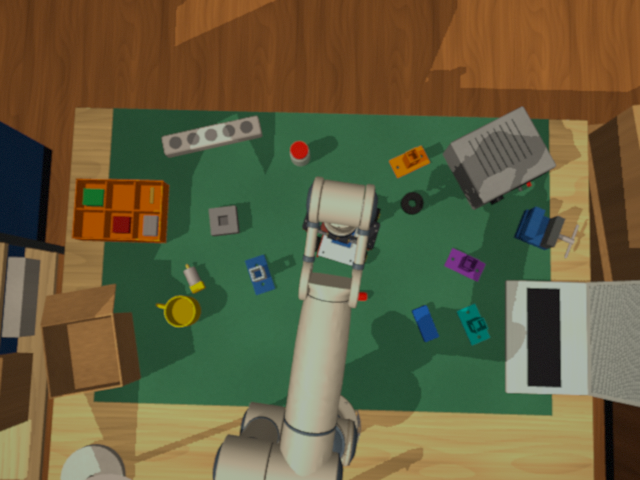

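The +y button is out. I'll enlarge the wrist view to check the −y side too.

```bash
python3 - <<'E'
from h import *
im=cv2.imread("pics/w22.png");cv2.imwrite("pics/w22c.png",crop(im,270,90,90,130,4.5))
E
```

```text
(no output)
```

View pics/w22c.png

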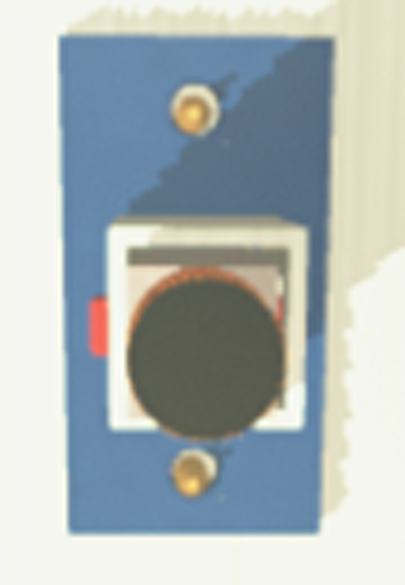

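The +y button shows at crop (99,325). The −y side is hidden by the rim, so I'll move to that side to look.

>>> apply_moves(targets=[{"tx": 0, "ty": 0.02, "tz": 0, "yaw": 0, "grip": 0.0}, {"tx": 0, "ty": 0.03, "tz": 0, "yaw": 0, "grip": 0.0}, {"tx": 0, "ty": 0.03, "tz": 0, "yaw": 0, "grip": 0.0}, {"tx": 0, "ty": 0.03, "tz": 0, "yaw": 0, "grip": 0.0}, {"tx": 0, "ty": 0.02, "tz": 0, "yaw": 0, "grip": 0.0}, {"tx": 0, "ty": 0, "tz": 0, "yaw": 0, "grip": 0.0}])

```text
clock: 34.38
eef_pos: [0.5016, -0.1728, 0.2872]
ee_rot: [0.99, -0.136, -0.036, 0.012]
force: [0.2, -1.1, 0.7]
opening: 0.0006
```

```bash
python3 - <<'E'
from h import *
from plant import r
st(r);c=r.calibration("wrist");p=proj(c,[.5857,-.0558,.12]);print(p)
im=r.grab_frame("wrist")[:,:,::-1].copy();x,y=int(p[0])-60,int(p[1])-50
cv2.imwrite("pics/w23.png",crop(im,max(0,x),max(0,y),120,100,6))
c=r.calibration("wrist")
import pickle;pickle.dump(c,open("w23.pkl","wb"));print(x,y)
E
```

```text
t 34.38 tcp [ 0.5016 -0.1728  0.2872] yaw -15.66 zax [-0.0751 -0.014  -0.9971] F [ 0.15 -1.11  0.72] op 0.0006 q6 1.46
[144.08678264 159.08904436]
84 109
```

View pics/w23.png

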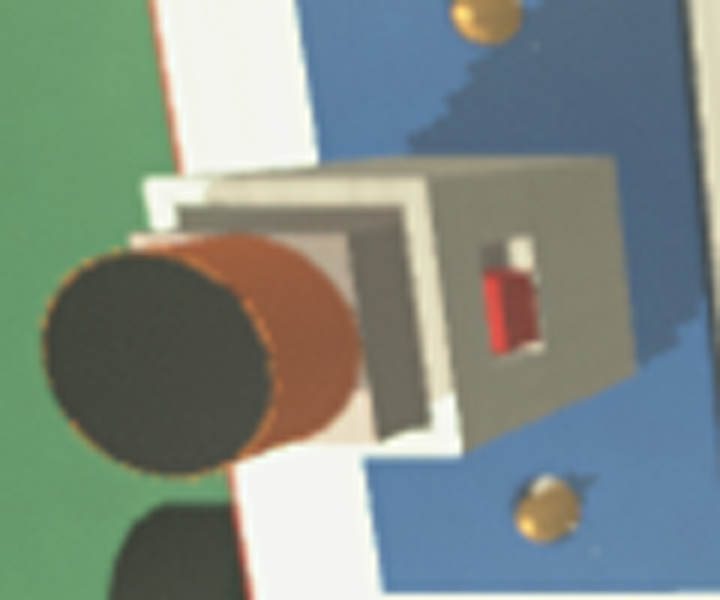

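The −y button is also out in its window, at crop (512,310). Both pins stand through plate A, the arm is clear, and the bystanders are where they were. I'll hand in now.

```bash
python3 - <<'E'
from plant import r
print(r.sign_off())
E
```

```text
the job is handed in; nothing more can be done
None
```

I seated plate A on the rover's pins, fed the mast in with its buttons pinched flush, and pushed it home. The job is handed in at about 34.4 s of the 72 s allowed; no verdict is reported.

- **Plate:** I chose the blue plate with the wider hole spacing: 0.72 of its length, where 80 mm on 110 mm should give 0.73. The other blue plate measured 0.57. Both pins stood through the holes and the pictures showed it flat on the deck.
- **Mast:** I gripped it by the upper half of the buttons and fed it down until their undersides were about 5 mm below the rim. I then let go and pressed the head with closed fingers until it stopped hard (16 N, fingertips at z = 0.1741 m; home is 0.174 m).
- **Last look:** Both red buttons stand in their windows, seen from both sides. Everything is released, the arm is clear, and the bystanders look unmoved.

**Where things disagreed or fell short:**
- **Tool tilt:** Fast moves built up a tilt of about 4.6° that could not be commanded away. I carried the mast slowly because of it, and it went in leaning about 2° with no contact force.
- **Camera estimates:** Estimates of the pins' midpoint differed by 2–3 mm between cameras. I used the wrist camera, taking holes and pins from the same picture.
- **−y button:** I judged how far it stands out only by eye from an oblique view. The mast sits slightly towards the +y side within the socket's clearance.

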